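# Clamp the yellow seal with the clicking torque knob

## Robot

A 7-joint arm with a two-finger parallel gripper is mounted at the origin on a cart in front of the work surface, level with it; the furniture and walls round the work are solid. World frame = base frame: x ahead of the robot, y to its left, z up, the work surface at z = 0. Lengths are in m, angles in rad, forces in N, time in s.
With the tool pointing down it reaches from about 0.4 to 0.875 m from the base axis. Payload 4.4 kg.
Tool frame: the origin (TCP) lies at the very end of the fingers, on their centre line; the grasp point (between the pads) lies 19 mm behind it (ctrl.tcp_to_grasp is the distance from the TCP to the grasp point, in m); x points along the fingers, y is the direction in which the jaws open and shut, and the axes are right-handed (so a half turn about x gives the same grasp; the last joint's range is limited). The gripper opens to 85 mm and grips with 20 to 120 N. Pads are 22 mm wide; open, the fingers measure 114 mm over their backs; the gripper's body (76 mm by 85 mm) begins 54 mm behind the grasp point. The pads swing forward as they close: fully open they stand 13 mm farther back than shut.
Start: joints at [1.085, 0.628, 0.038, 1.517, -0.027, 0.996, -0.02], TCP at [0.265, -0.594, 0.231] pointing down, gripper open.
Joint ranges: [-3.06, 3.06], [-0.37, 2.12], [-1.25, 1.32], [0.18, 2.47], [-1.1, 4.24], [0.23, 1.98], [-2.94, 2.94]. Speed limits (rad/s): [2.57, 2.57, 3.14, 3.14, 3.14, 3.14, 3.14].

## Interface

Orientations are given as a 3x3 rotation matrix whose columns are the frame's x, y, z axes.
In Python, from workcell import ctrl, viewer, spotter gives the robot as it stands. The module is installed in compiled form; this text tells all that it offers.
- The arm moves only by the tool apply_moves, never from a script. Its arguments are lists of equal length, an entry for each row: "travel": the shift along the world's x, y, z normalised to -1 to 1, where 1 is 0.4 m, a list of three; "delta_rot": the turn, a rotation vector about the world's x, y, z normalised to -1 to 1, where 1 is 0.5 rad, a list of three. In form: {"travel": [[x, y, z], ...], "delta_rot": [[rx, ry, rz], ...]}. A call has 1 to 12 rows; each row is the pose to reach, as a shift and turn from the pose commanded when the call began; what a row does not reach only later rows make up. A row lasts 1/12 s, in which the tool goes at most 41.7 mm and 7.16 degrees, less where a joint would pass 70% of its speed; a pose out of reach is approached as far as the arm can. A call with a number of a shift or a turn outside -1 to 1 is refused whole. A call with a gripper value outside its range is refused whole. "fingers" is the opening, from -1 (shut) to 1 (fully open), so that 0 is half open, set as the call begins (left out, the last holds). The fingers move at their own pace and stop on an object; the grip force is fixed at half the most. Time passes only in rows, so rows that repeat a pose let the fingers close. It gives the time, the measured TCP pose, the force and the opening at its end, in the units of the state.
- ctrl.observe(): the state, without advancing time (a new reading comes with each control period).
- viewer.get_image(name): name is "scene" or "top" or "wrist"; returns the picture (384x512x3 uint8, red, green, blue); there is no depth.
- viewer.calibration(name): a dict with "fovy" (degrees; the focal length in pixels is half the picture's height over the tangent of half this angle, whatever the lens; pixels are square), "cx", "cy" (the principal point, pixels), "D" ([k1, k2, p1, p2, k3] as OpenCV has them; the pictures are not rectified), "R" (3x3) and "t" (3): a world point X has camera coordinates R X + t; the wrist camera has in their place "hand_eye" (4x4, takes a point from camera to tool coordinates, whose origin is the TCP and whose axes are the tool frame's). Camera axes: x right, y down, z forward; pixel columns grow to the right and rows downward; lengths in m; the calibration is good to about 2 mm. A picture is of the moment at which its call begins: read the wrist's pose just before it. calibration takes no time and is no camera call.
- ctrl.finish_job(): hands the job in, once; it reports no verdict.
Trained networks look in the newest picture that a camera, given by its name, has taken for a name from the list of things; names that differ only in an ending like _2 or _b are one class to them, and where a whole thing is asked for, a point or a joint stands for the part that bears it (a point fixed in the world has none). Each returns a list of dicts, best first, with "conf" (0 to 1); they miss things now and then, are a little off and sometimes report something else, mostly with a low value. They report only what shows in the picture. A call takes as long as a camera call. They do not tell look-alikes from the thing itself.
- spotter.spot_in(thing, camera): "bbox" ([left, top, right, bottom] in pixels, round what is visible of it).
- spotter.spot_point(thing, camera): "centre" ([column, row] in pixels: a listed point, or the origin of a listed thing).
The state is a dict: "clock": time; "joint_positions": joint angles; "dq": joint speeds; "joint_torque": joint torques, N m; "tcp_pos": TCP position; "orientation": TCP orientation; "wrist_force": force on the tool from outside, world axes, zero at the start; "torque": the same for the moment, N m; "opening": finger opening in m.
Only numpy, scipy, OpenCV 4.12 (cv2) and the standard library are available. Lean on these libraries where they do the work, as an engineer would, in place of code of your own. Each camera call takes 0.05 s, during which the arm holds its last target.

## Task

Stand the yellow seal upright on the blue clamping block's floor, between the V jaw and the sliding jaw, and let go of it. Then tighten the black ratchet knob clockwise until it slips and clicks, and stop at once, after one click or at most two, with the seal left clamped upright and home in the V. Leave the other things on the desk where they are.

Things in the scene. Friction and masses are not known exactly. Their poses are not given: they have to be found in the camera images.
- seal_yellow: yellow upright round seal, 17 mm diameter, 57 mm tall, about 30 g, standing loose on the desk among three others; origin at the centre of its underside, z along its length
- seal_2: dark brown round seal, 14 mm diameter, 60 mm tall, standing; origin at the centre of its underside; bystander
- seal_3: tan round seal, 16 mm diameter, 60 mm tall, standing; origin at the centre of its underside; bystander
- seal_4: white round seal, 12 mm diameter, 60 mm tall, standing; origin at the centre of its underside; bystander
- graver_1: wooden-handled graver lying at the back, 150 mm long; origin at its middle; bystander
- graver_3: long graver lying at the back, 203 mm long; origin at its middle; bystander
- stone_case: dark whetstone case, 88x30x17 mm, lying near the desk's front; origin at the centre of its underside; bystander
- drill_block: wooden block with drilled holes, 82x58x64 mm; origin at the centre of its underside; bystander
- vice: clamping block fixed on the desk, dark steel base 74 mm (its x) by 170 mm (its y), 16 mm high; origin at the centre of its underside. At its -y end a blue gear housing, 50 mm high, carries the knob; at its +y end the fixed aluminium jaw with a 90 degree brass V. Jaw tops are 40 mm above the desk. The seal stands on the base's upper face (16 mm above the desk), so 33 mm of it stays above the jaws
- seat (a point): where the centre of the yellow seal's underside lies when the seal is home in the V: on the block's floor, 16 mm above the desk; frame parallel to the block's. The V opens toward the block's -y; a standing seal has 3.5 to 8.5 mm of free room (it differs each time) from home toward -y until it meets the sliding jaw. Two guide rods run along y at 19.5 mm either side, 26 mm above the desk
- jaw: sliding aluminium jaw with a flat brass face, 54 mm wide, 24 mm high; origin at the lower middle of the face, which looks along the block's +y to the V. It moves 3.5 mm toward the V per radian that the collar turns clockwise (back for anticlockwise) and stays where it is left. As found its face is 12 to 17 mm from the seat, so it travels 3.5 to 8.5 mm, and a little more, until the seal is gripped
- knob_top (a point): centre of the top of the round black knob, 36 mm diameter, 28 mm tall (58 to 86 mm above the desk), axis vertical, 83 mm from the seat toward the block's -y. Grip it from above at any yaw; it turns without end. Clockwise seen from above closes the jaw, anticlockwise opens it, even after a click, so let go before turning the hand back. The jaw keeps its hold when you let go
- knob_mark (a point): end of the red line on the knob, 17 mm from its axis, 86 mm up; in line with the collar's mark as found. Knob and collar turn as one until the jaw grips; then the torque climbs over some 0.3 rad and the knob slips ahead of the collar in clicks of 36 degrees, each with a torque peak (about 0.26 Nm) in its first half and a dip (about 0.08 Nm) in its second
- collar_mark (a point): red line on the steel collar (50 mm diameter, 51 to 56 mm above the desk) under the knob, 21 mm from the axis; the angle by which the knob's mark stands clockwise ahead of it is the angle slipped so far. The collar has 0.08 Nm of dry friction: that is all the knob's resistance while the jaw runs free; with the hand at rest it may act either way
- collar_axis (a point): centre of the collar's top face, 56 mm above the desk; its frame turns with the collar: -x points to the collar's mark, z up
Things that resemble listed ones, but are neither listed nor needed, are in the scene too. There is more than one size of the vice; the job needs the larger.

How it is judged:
By the outcome, as a careful person would: the job done as asked, in the order asked, and still so for the second after the job is handed in, with the robot touching nothing.
It also fails if it takes over 72 s, if anything falls off the work surface, if the arm or the gripper's body presses on something with over 40 N, if the wrist force passes 120 N, or if a joint passes its speed limit or range.

## Working session

There is one attempt and no reset: what is moved stays moved. The work goes in short steps, Python scripts to look and compute and a tool call to move; the robot and the scene stay as the last step left them, time stands still between calls to the robot, and variables do not carry over. Pictures are saved under pics/ and viewed, and the job is handed in when it is done.

Besides the shell and the picture viewer there is one more tool, called after "Emit:" as name(argument=value, ...) on one line, values as JSON. apply_moves: Moves the arm, as the interface text tells. Its arguments: {"type":"object","properties":{"travel":{"type":"array","items":{"type":"array","items":{"type":"number","minimum":-1,"maximum":1}}},"delta_rot":{"type":"array","items":{"type":"array","items":{"type":"number","minimum":-1,"maximum":1}}},"fingers":{"type":"number"}},"required":["travel","delta_rot"]}

```bash
mkdir -p pics; python3 - <<'E'
from workcell import ctrl, viewer, spotter
import cv2, numpy as np
s=ctrl.observe()
for k,v in s.items(): print(k,np.round(v,4).tolist())
print(ctrl.tcp_to_grasp)
for n in ["scene","top","wrist"]:
    im=viewer.get_image(n); cv2.imwrite(f"pics/{n}0.png",im[:,:,::-1])
    print(n,viewer.calibration(n))
E
```

```text
clock 0.0
joint_positions [1.0852, 0.6293, 0.0384, 1.5184, -0.027, 0.9963, -0.02]
dq [-0.001, -0.0009, 0.0009, 0.0018, 0.0009, -0.0002, 0.0012]
joint_torque [0.0, -56.3415, 1.2263, -19.3449, 0.011, 0.0104, -0.0]
tcp_pos [0.2647, -0.593, 0.2304]
orientation [[-0.0008, 0.4076, -0.9132], [0.0017, -0.9132, -0.4076], [-1.0, -0.0019, 0.0001]]
wrist_force [-1.059, -0.7567, -0.0269]
torque [0.0114, -0.0328, -0.0324]
opening 0.0854
0.0187
scene {'fovy': 50.27580446476266, 'cx': 253.7184145783986, 'cy': 193.1054560704694, 'D': array([-0.12519399,  0.        ,  0.        ,  0.        ,  0.        ]), 'R': array([[-0.7988702 , -0.60147536, -0.00581357],
       [-0.26700181,  0.36325519, -0.89261173],
       [ 0.53899577, -0.71152867, -0.45078876]]), 't': array([0.52189028, 0.14687902, 0.90024747])}
top {'fovy': 42.905734192866746, 'cx': 260.1838317361755, 'cy': 191.37500817363517, 'D': array([-0.17965593,  0.        ,  0.        ,  0.        ,  0.        ]), 'R': array([[ 2.59794945e-02, -9.99662444e-01,  2.54211013e-04],
       [-9.79779945e-01, -2.55132467e-02, -1.98444789e-01],
       [ 1.98384289e-01,  4.90642446e-03, -9.80112035e-01]]), 't': array([0.14139033, 0.54554438, 1.35734143])}
wrist {'fovy': 64.45474350382992, 'cx': 248.7961866888298, 'cy': 191.17724066349123, 'D': array([-0.07036201,  0.        ,  0.        ,  0.        ,  0.        ]), 'hand_eye': array([[ 6.48983327e-04, -2.76578601e-01,  9.60991080e-01,
        -1.42117556e-01],
       [ 9.99999693e-01, -2.43435328e-04, -7.45388947e-04,
         7.43386066e-04],
       [ 4.40097811e-04,  9.60991269e-01,  2.76578358e-01,
        -7.04674127e-02],
       [ 0.00000000e+00,  0.00000000e+00,  0.00000000e+00,
         1.00000000e+00]])}
```

View pics/scene0.png

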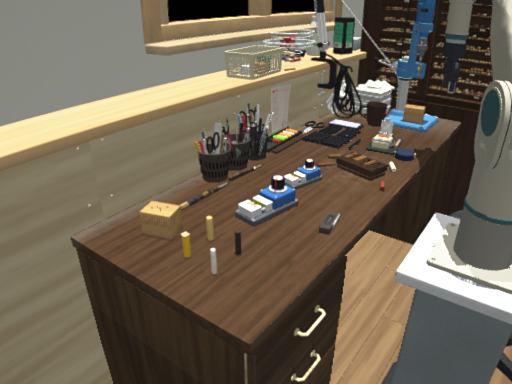

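View pics/top0.png

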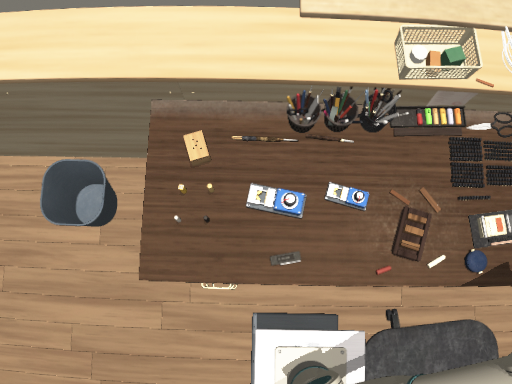

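View pics/wrist0.png

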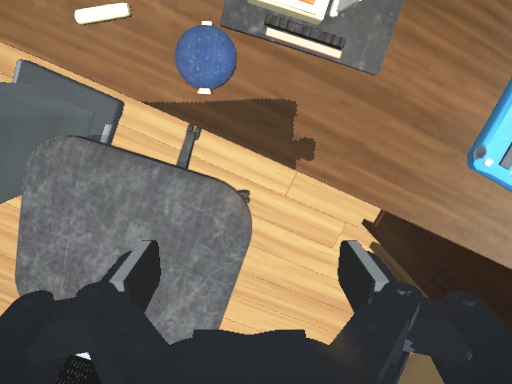

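```bash
cat > h.py <<'E'
from workcell import ctrl, viewer, spotter
import cv2, numpy as np
def K(c):
    f=192/np.tan(np.radians(c['fovy']/2)); return np.array([[f,0,c['cx']],[0,f,c['cy']],[0,0,1.]])
def cam(n,s=None):
    c=viewer.calibration(n)
    if 'R' in c: return K(c),c['D'],c['R'],c['t']
    s=s or ctrl.observe(); T=np.eye(4);T[:3,:3]=s['orientation'];T[:3,3]=s['tcp_pos']
    M=np.linalg.inv(T@c['hand_eye']); return K(c),c['D'],M[:3,:3],M[:3,3]
def onz(C,uv,z):
    k,D,R,t=C; p=cv2.undistortPoints(np.array([[uv]],float),k,D)[0,0]
    d=R.T@np.array([p[0],p[1],1]); o=-R.T@t; return o+d*(z-o[2])/d[2]
def proj(C,X):
    k,D,R,t=C; return cv2.projectPoints(np.array(X,float).reshape(-1,1,3),cv2.Rodrigues(R)[0],t,k,D)[0][:,0]
def crop(im,u0,v0,u1,v1,f,name):
    cv2.imwrite('pics/'+name,cv2.resize(im[v0:v1,u0:u1,::-1],None,fx=f,fy=f,interpolation=cv2.INTER_CUBIC))
def tri(obs):
    A=[];b=[]
    for C,uv in obs:
        k,D,R,t=C;p=cv2.undistortPoints(np.array([[uv]],float),k,D)[0,0]
        for i in range(2): A.append(R[i]-p[i]*R[2]); b.append(p[i]*t[2]-t[i])
    r=np.linalg.lstsq(np.array(A),np.array(b),rcond=None); return r[0]
E
python3 - <<'E'
from h import *
im=cv2.imread('pics/top0.png')[:,:,::-1]; crop(im,160,120,400,280,3,'top0c.png')
im=cv2.imread('pics/scene0.png')[:,:,::-1]; crop(im,130,150,340,290,3.8,'scene0c.png')
T=cam('top');S=cam('scene')
for n in ['knob_top','seat','knob_mark','collar_mark','jaw','vice','seal_yellow','seal_2']:
    for c,C in (('top',T),('scene',S)):
        z={'knob_top':.086,'seat':.016,'knob_mark':.086,'collar_mark':.056,'jaw':.016}.get(n,0)
        for r in spotter.spot_point(n,c)[:4]: print(n,c,np.round(r['conf'],2),np.round(r['centre'],1),np.round(onz(C,r['centre'],z),4))
E
```

```text
knob_top top 0.67 [287.9 197.7] [0.5192 0.0768 0.086 ]
knob_top top 0.45 [359.7 194.4] [ 0.5339 -0.1276  0.086 ]
knob_top scene 0.48 [308.3 162.5] [ 0.5046 -0.0659  0.086 ]
knob_top scene 0.47 [273.6 173.2] [0.5424 0.0564 0.086 ]
seat top 0.87 [262.2 195.9] [0.536  0.1494 0.016 ]
seat top 0.76 [336.3 191.1] [ 0.5563 -0.0713  0.016 ]
seat scene 0.73 [254.3 211.9] [0.5309 0.1599 0.016 ]
seat scene 0.63 [297.5 182.7] [ 0.5334 -0.0587  0.016 ]
knob_mark top 0.61 [357.3 197.9] [ 0.5236 -0.1206  0.086 ]
knob_mark top 0.47 [283.7 201.8] [0.5071 0.0884 0.086 ]
knob_mark scene 0.48 [277.  180.1] [0.51   0.0878 0.086 ]
knob_mark scene 0.4 [311.8 162.2] [ 0.4976 -0.0739  0.086 ]
knob_mark scene 0.24 [267.8 209.7] [0.4374 0.2326 0.086 ]
collar_mark top 0.69 [282.5 200.2] [0.5172 0.0906 0.056 ]
collar_mark top 0.49 [356.3 199.4] [ 0.5249 -0.1236  0.056 ]
collar_mark top 0.31 [185.4 190. ] [0.5398 0.3725 0.056 ]
collar_mark scene 0.62 [275.  191.2] [0.5109 0.0949 0.056 ]
collar_mark scene 0.42 [313.4 168.4] [ 0.5044 -0.0989  0.056 ]
jaw top 0.72 [262.2 194.2] [0.5411 0.1495 0.016 ]
jaw top 0.4 [33
[... 158 characters left out ...]
[346.  198.2] [ 0.5385 -0.1032  0.    ]
vice top 0.7 [276.2 201.4] [0.5234 0.1071 0.    ]
vice scene 0.74 [303.8 183.1] [ 0.5334 -0.097   0.    ]
vice scene 0.68 [269.1 211.5] [0.5172 0.112  0.    ]
seal_yellow top 0.66 [177.4 219. ] [0.4621 0.4008 0.    ]
seal_yellow top 0.53 [188.3 189.6] [0.5526 0.3728 0.    ]
seal_yellow scene 0.72 [188.1 254.3] [0.5511 0.3836 0.    ]
seal_2 top 0.57 [207.6 221.5] [0.4573 0.3098 0.    ]
seal_2 top 0.56 [177.8 221. ] [0.4562 0.3993 0.    ]
seal_2 top 0.49 [210.7 189.5] [0.5546 0.3049 0.    ]
seal_2 scene 0.71 [247.2 172.6] [ 0.7226 -0.0568  0.    ]
seal_2 scene 0.63 [208.1 237.3] [0.5628 0.3038 0.    ]
seal_2 scene 0.6 [218.5 271.1] [0.4549 0.3885 0.    ]
```

View pics/top0c.png

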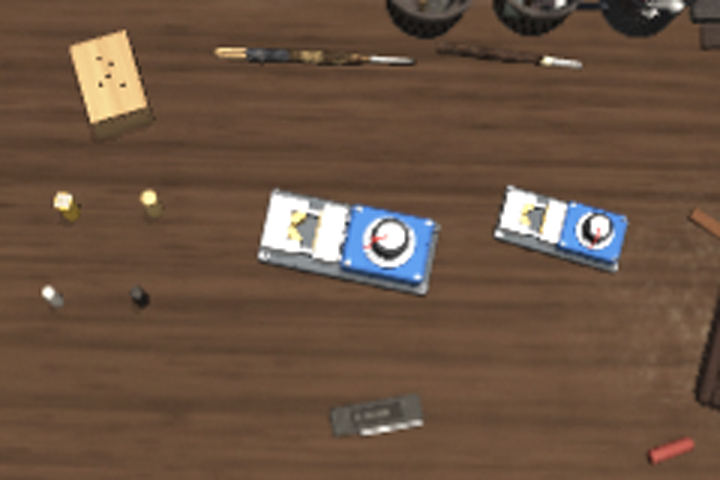

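View pics/scene0c.png

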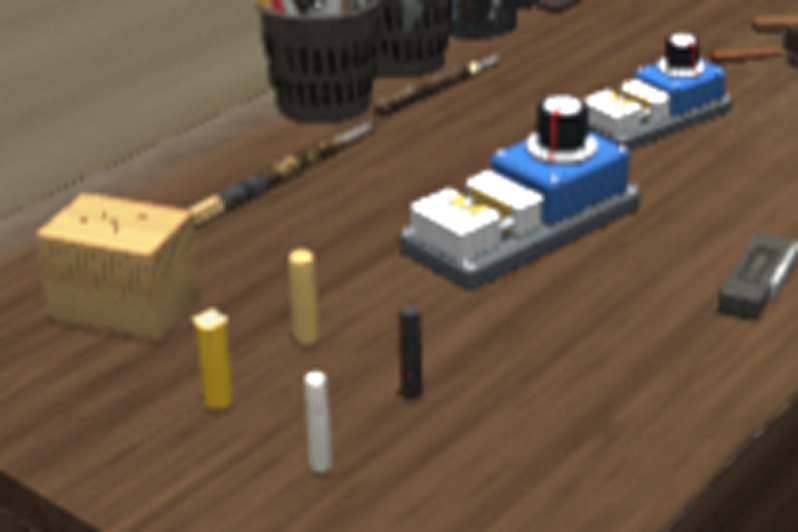

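```bash
python3 - <<'E'
from h import *
T=cam('top');S=cam('scene')
for n,z,a,b in [('knob',.086,(290,199.3),(277.6,177.1)),('seal',.057,(181.3,186.7),(185.3,233.2)),('tan',.06,(160+150/3,120+197/3),(130+301/3.8,150+256/3.8)),('seat?',.04,(160+305/3,120+228/3),(130+478/3.8,150+211/3.8))]:
    print(n,np.round([onz(T,a,z),onz(S,b,z),tri([(T,a),(S,b)])],4).tolist())
E
```

```text
knob [[0.5148, 0.0708, 0.086], [0.5193, 0.0712, 0.086], [0.5165, 0.0718, 0.0866]]
seal [[0.5491, 0.3849, 0.057], [0.552, 0.3849, 0.057], [0.5498, 0.3855, 0.0578]]
tan [[0.5537, 0.301, 0.06], [0.5529, 0.3055, 0.06], [0.5551, 0.3019, 0.0573]]
seat? [[0.531, 0.1509, 0.04], [0.5221, 0.1651, 0.04], [0.5328, 0.1509, 0.0303]]
```

Emit:
apply_moves(travel=[[0.5,0.97,0],[0.5,0.97,0],[0.5,0.97,0],[0.5,0.97,0],[0.5,0.97,0],[0.5,0.97,0],[0.5,0.97,0],[0.5,0.97,0],[0.5,0.97,0],[0.5,0.97,0],[0.5,0.97,0],[0.5,0.97,0]], delta_rot=[[0,0,0.95],[0,0,0.95],[0,0,0.95],[0,0,0.95],[0,0,0.95],[0,0,0.95],[0,0,0.95],[0,0,0.95],[0,0,0.95],[0,0,0.95],[0,0,0.95],[0,0,0.95]])

```text
clock: 1.95
tcp_pos: [0.4681, -0.1995, 0.2317]
orientation: [[0.003, 0.786, -0.618], [0.003, -0.618, -0.786], [-1.0, 0.0, -0.004]]
wrist_force: [0.7, -0.4, 0.6]
opening: 0.0855
```

Emit:
apply_moves(travel=[[0.1,0.8,0],[0.1,0.8,0],[0.1,0.8,0],[0.1,0.8,0],[0.1,0.8,0],[0.1,0.8,0],[0.1,0.8,0],[0.1,0.8,0],[0.1,0.8,0],[0.1,0.8,0]], delta_rot=[[0,0,0.92],[0,0,0.92],[0,0,0.92],[0,0,0.92],[0,0,0.92],[0,0,0.92],[0,0,0.92],[0,0,0.92],[0,0,0.92],[0,0,0.92]])

```text
clock: 2.78
tcp_pos: [0.505, 0.1159, 0.2313]
orientation: [[0.0, 0.978, -0.211], [0.0, -0.211, -0.978], [-1.0, 0.0, -0.0]]
wrist_force: [-0.0, -0.9, -0.0]
opening: 0.0853
```

```bash
python3 - <<'E'
from h import *
s=ctrl.observe();print(s['tcp_pos'],s['joint_positions'])
im=viewer.get_image('wrist'); C=cam('wrist',s); cv2.imwrite('pics/w1.png',cv2.resize(im[:,:,::-1],None,fx=1.5,fy=1.5))
print(proj(C,[[.5165,.0718,.086],[.533,.1509,.016]]))
for n in ['knob_top','seat','knob_mark','collar_mark','jaw','collar_axis']:
        z={'knob_top':.086,'seat':.016,'knob_mark':.086,'collar_mark':.056,'jaw':.016,'collar_axis':.056}.get(n,0)
        for r in spotter.spot_point(n,'wrist')[:2]: print(n,np.round(r['conf'],2),np.round(r['centre'],1),np.round(onz(C,r['centre'],z),4))
E
```

```text
[0.50503976 0.11590701 0.23131734] [-0.08100296  0.4512812  -0.28358223  1.87672058  0.16501223  0.83585515
 -0.66106194]
[[268.59886395 217.80260073]
 [265.51367658 130.63120753]]
knob_top 0.65 [270.4 216.1] [0.5186 0.0732 0.086 ]
knob_top 0.46 [315.  351.7] [ 0.5379 -0.1077  0.086 ]
seat 0.91 [265.  129.1] [0.5328 0.1527 0.016 ]
seat 0.83 [312.7 288.4] [ 0.5545 -0.0692  0.016 ]
knob_mark 0.86 [265.4 200.2] [0.517  0.0907 0.086 ]
knob_mark 0.59 [265.2 128.7] [0.5306 0.1592 0.086 ]
collar_mark 0.78 [264.4 189.6] [0.518  0.0931 0.056 ]
collar_mark 0.74 [302.4 338.7] [ 0.5268 -0.113   0.056 ]
jaw 0.78 [263.6 138.7] [0.529  0.1422 0.016 ]
jaw 0.62 [308.4 296.1] [ 0.547 -0.08   0.016]
collar_axis 0.85 [270.7 208.7] [0.5204 0.0701 0.056 ]
collar_axis 0.55 [312.7 343.3] [ 0.5388 -0.1236  0.056 ]
```

View pics/w1.png

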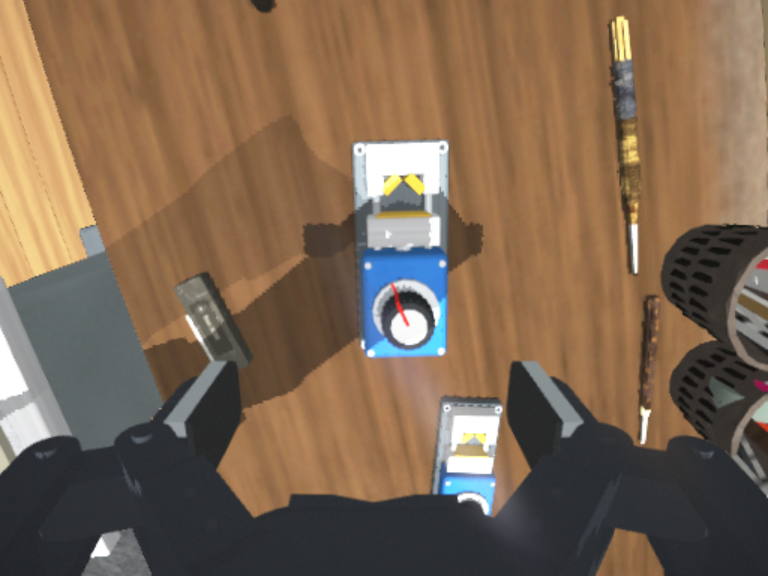

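Emit:
apply_moves(travel=[[0.11,0.67,-0.1],[0.11,0.67,-0.1],[0.11,0.67,-0.1],[0.11,0.67,-0.1],[0.11,0.67,-0.1],[0.11,0.67,-0.1],[0.11,0.67,-0.1],[0.11,0.67,-0.1],[0.11,0.67,-0.1],[0.11,0.67,-0.1]], delta_rot=[[0,0,0],[0,0,0],[0,0,0],[0,0,0],[0,0,0],[0,0,0],[0,0,0],[0,0,0],[0,0,0],[0,0,0]], fingers=0.2)

```text
clock: 3.97
tcp_pos: [0.5494, 0.3804, 0.191]
orientation: [[-0.0, 0.976, -0.216], [-0.002, -0.216, -0.976], [-1.0, 0.0, 0.002]]
wrist_force: [-0.3, -0.2, -0.3]
opening: 0.0514
```

```bash
python3 - <<'E'
from h import *
s=ctrl.observe();print(s['tcp_pos'],s['joint_positions'],s['opening'])
im=viewer.get_image('wrist'); C=cam('wrist',s); cv2.imwrite('pics/w2.png',cv2.resize(im[:,:,::-1],None,fx=1.5,fy=1.5))
print(proj(C,[[.55,.3855,.057],[.55,.3855,.0]]))
for n in ['seal_yellow']:
        for r in spotter.spot_point(n,'wrist')[:4]: print(n,np.round(r['conf'],2),np.round(r['centre'],1),np.round(onz(C,r['centre'],0),4))
        for r in spotter.spot_in(n,'wrist')[:4]: print(n,np.round(r['conf'],2),np.round(r['bbox'],1))
E
```

```text
[0.54942201 0.38043185 0.19100139] [-0.50399505  0.70673306 -0.25435954  1.49625347  0.20171031  0.96576625
 -1.03270986] 0.05138109991441536
[[247.62125505 175.78727137]
 [247.7986455  164.00296457]]
seal_yellow 0.58 [247.2 164.3] [0.5493 0.3853 0.    ]
seal_yellow 0.89 [239.5 154.3 258.6 185.6]
```

View pics/w2.png

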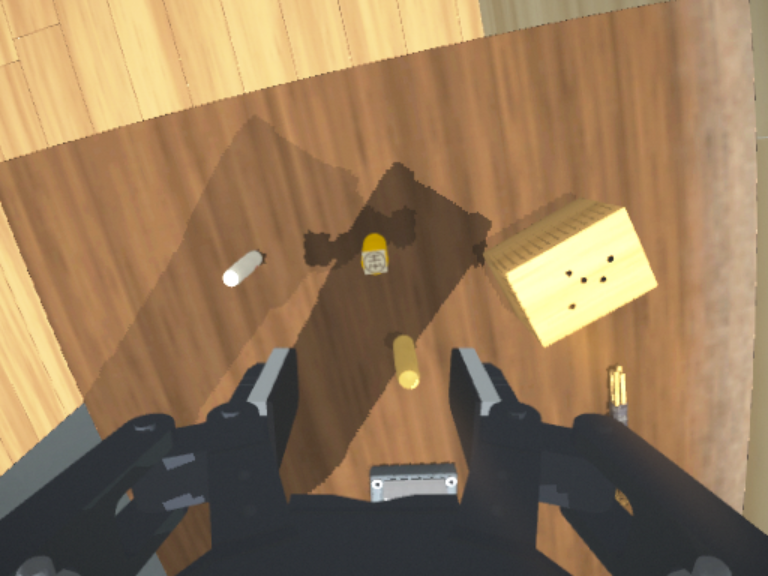

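Emit:
apply_moves(travel=[[0.003,0.013,-0.1],[0.003,0.013,-0.2],[0.003,0.013,-0.3],[0.003,0.013,-0.35],[0.003,0.013,-0.4],[0.003,0.013,-0.4],[0.003,0.013,-0.4]], delta_rot=[[0,0,0],[0,0,0],[0,0,0],[0,0,0],[0,0,0],[0,0,0],[0,0,0]])

```text
clock: 4.7
tcp_pos: [0.5501, 0.3862, 0.031]
orientation: [[-0.001, 0.976, -0.216], [-0.001, -0.216, -0.976], [-1.0, -0.001, 0.002]]
wrist_force: [0.1, 0.1, -0.3]
opening: 0.0511
```

Emit:
apply_moves(travel=[[0,0,0],[0,0,0],[0,0,0],[0,0,0],[0,0,0],[0,0,0],[0,0,0],[0,0,0]], delta_rot=[[0,0,0],[0,0,0],[0,0,0],[0,0,0],[0,0,0],[0,0,0],[0,0,0],[0,0,0]], fingers=-1)

```text
clock: 5.37
tcp_pos: [0.5514, 0.3884, 0.0335]
orientation: [[0.003, 0.977, -0.215], [0.002, -0.215, -0.977], [-1.0, 0.002, -0.002]]
wrist_force: [0.2, -0.2, 7.8]
opening: 0.0148
```

```bash
python3 - <<'E'
from h import *
s=ctrl.observe();print(s['tcp_pos'],s['opening'],s['wrist_force'])
im=viewer.get_image('wrist'); crop(im,120,140,400,384,2.4,'w3.png')
E
```

```text
[0.55139154 0.38838539 0.03349751] 0.01478495136811208 [ 0.21615808 -0.22949904  7.75070457]
```

View pics/w3.png

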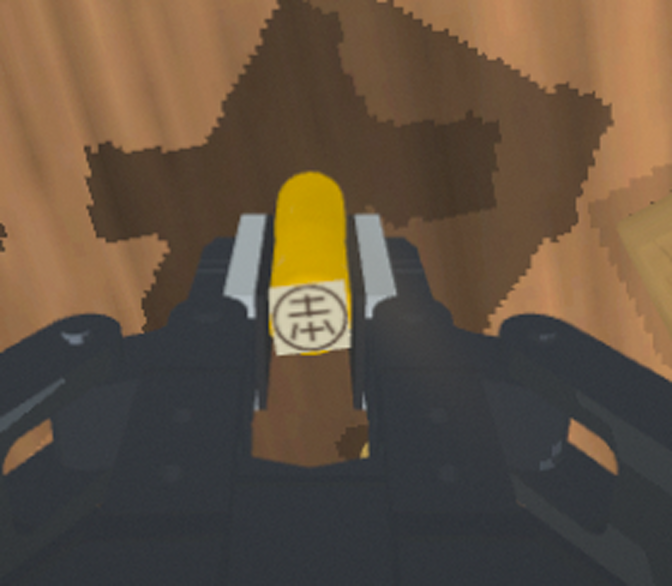

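Emit:
apply_moves(travel=[[0,0,0.1],[0,0,0.2],[0,0,0.3],[0,0,0.35],[0,0,0.35]], delta_rot=[[0,0,0],[0,0,0],[0,0,0],[0,0,0],[0,0,0]])

```text
clock: 5.83
tcp_pos: [0.5531, 0.3902, 0.1783]
orientation: [[0.009, 0.977, -0.214], [0.007, -0.215, -0.977], [-1.0, 0.008, -0.009]]
wrist_force: [0.5, 0.4, -0.5]
opening: 0.0151
```

```bash
python3 - <<'E'
from h import *
s=ctrl.observe();print(s['tcp_pos'],s['opening'],s['wrist_force'])
im=viewer.get_image('wrist'); C=cam('wrist',s); crop(im,120,140,400,384,2.4,'w4.png')
# predicted seal outline if upright, centred at tcp xy, bottom at tcp-.030
p=s['tcp_pos']; print(proj(C,[[p[0],p[1],p[2]-.031],[p[0],p[1],p[2]+.026]]))
for r in spotter.spot_point('seal_yellow','wrist')[:2]+spotter.spot_in('seal_yellow','wrist')[:2]: print(r)
im=viewer.get_image('scene'); crop(im,130,130,290,270,4,'s4.png')
E
```

```text
[0.55307791 0.39024569 0.17831151] 0.01506842764809544 [ 0.50046601  0.38751341 -0.53098116]
[[247.55476819 223.19088071]
 [248.03766595 271.76326624]]
{'centre': [244.6, 222.9], 'conf': 0.69}
{'bbox': [228.0, 210.8, 268.1, 286.0], 'conf': 0.9}
```

View pics/w4.png

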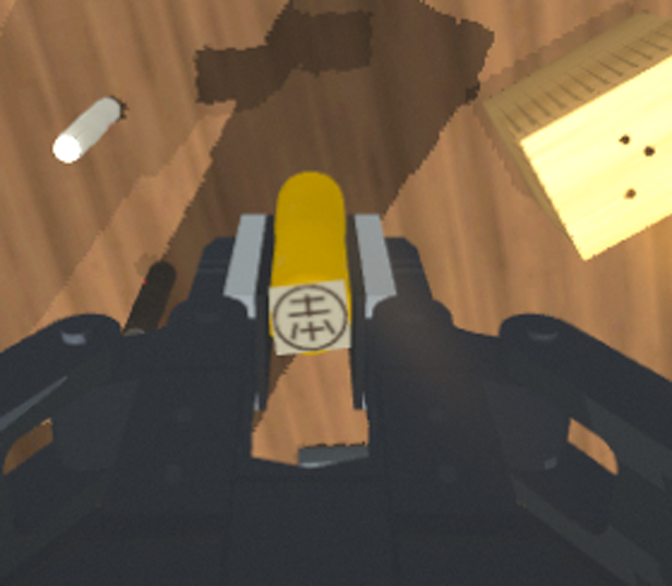

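View pics/s4.png

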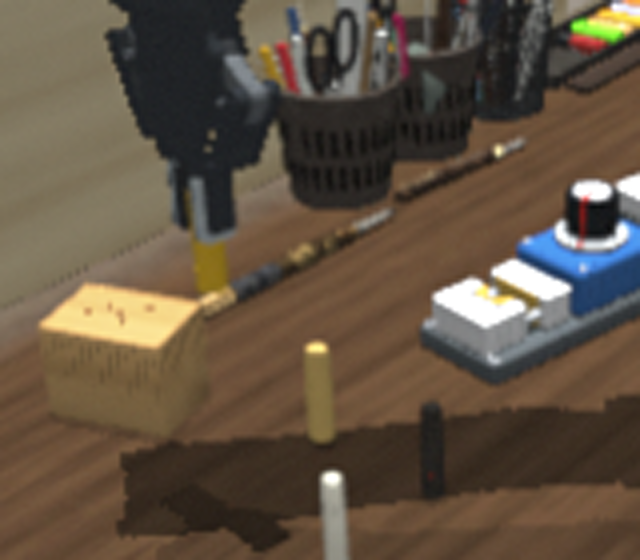

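Emit:
apply_moves(travel=[[-0.02,-0.1,0],[-0.04,-0.2,0],[-0.05,-0.3,0],[-0.06,-0.4,0],[-0.07,-0.5,0],[-0.07,-0.6,0],[-0.07,-0.66,0],[-0.07,-0.7,0],[-0.07,-0.7,0],[-0.07,-0.7,0],[-0.07,-0.7,0]], delta_rot=[[0,0,0],[0,0,0],[0,0,0],[0,0,0],[0,0,0],[0,0,0],[0,0,0],[0,0,0],[0,0,0],[0,0,0],[0,0,0]])

```text
clock: 6.95
tcp_pos: [0.5217, 0.1091, 0.1705]
orientation: [[-0.001, 0.977, -0.213], [0.001, -0.213, -0.977], [-1.0, -0.002, -0.001]]
wrist_force: [-0.5, 0.3, 0.5]
opening: 0.0148
```

```bash
python3 - <<'E'
from h import *
s=ctrl.observe();print(s['tcp_pos'],s['opening'],s['wrist_force'],s['orientation'].round(4).tolist() if hasattr(s['orientation'],'round') else s['orientation'])
im=viewer.get_image('wrist'); C=cam('wrist',s); crop(im,130,20,390,220,3,'w5.png')
for n in ['knob_top','seat','knob_mark','collar_mark','jaw','collar_axis']:
        z={'knob_top':.086,'seat':.016,'knob_mark':.086,'collar_mark':.056,'jaw':.016,'collar_axis':.056}.get(n,0)
        for r in spotter.spot_point(n,'wrist')[:2]: print(n,np.round(r['conf'],2),np.round(r['centre'],1),np.round(onz(C,r['centre'],z),4))
E
```

```text
[0.52166    0.10906554 0.17054671] 0.014771748076307496 [-0.4642931   0.27145285  0.47423624] [[-0.0014, 0.9771, -0.213], [0.001, -0.213, -0.9771], [-1.0, -0.0016, -0.0007]]
knob_top 0.61 [256.5 238.2] [0.5207 0.0735 0.086 ]
knob_top 0.31 [253.4 171. ] [0.5299 0.1284 0.086 ]
seat 0.92 [251.5 133.2] [0.5336 0.1502 0.016 ]
knob_mark 0.83 [250.  222.2] [0.5185 0.0882 0.086 ]
collar_mark 0.7 [246.4 206. ] [0.5162 0.0923 0.056 ]
collar_mark 0.4 [255.1 237.5] [0.5174 0.0607 0.056 ]
jaw 0.93 [251.8 140.8] [0.5323 0.143  0.016 ]
collar_axis 0.9 [255.3 226.2] [0.5199 0.0716 0.056 ]
```

View pics/w5.png

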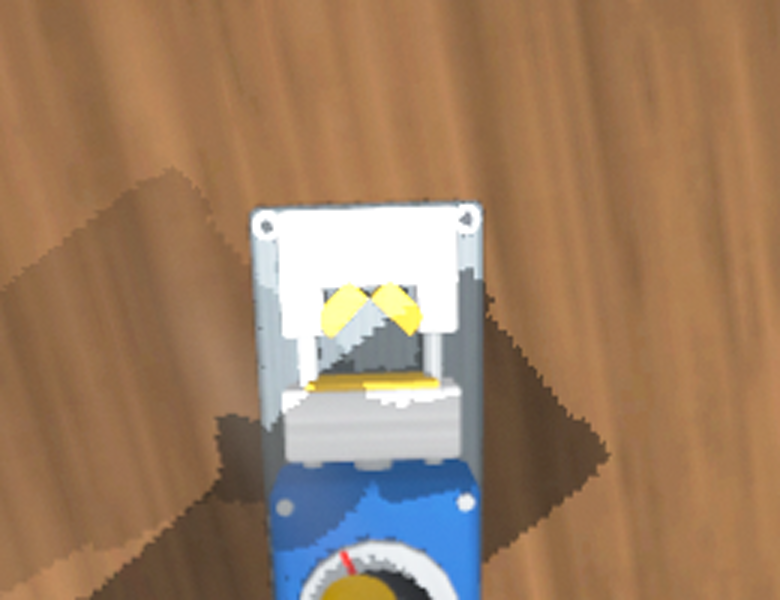

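```bash
python3 - <<'E'
from h import *
s=ctrl.observe();C=cam('wrist',s)
f=lambda u,v,z:onz(C,(130+u/3,20+v/3),z)[:2]
a=f(251,209,.016);b=f(483,205,.016);c=f(273,560,.05)
xv=(b-a);print('base w',np.linalg.norm(xv),'xdir deg',np.degrees(np.arctan2(xv[1],xv[0])),'mid',(a+b)/2)
j1=f(285,335,.04);j2=f(457,332,.04);d=j2-j1;print('Vjaw w',np.linalg.norm(d),np.degrees(np.arctan2(d[1],d[0])),(j1+j2)/2)
for n,u,v in [('apex',371,297),('face top L',308,388),('face top R',440,386),('face lo L',312,378),('face lo R',438,376)]:
    print(n,f(u,v,.04))
h1=f(284,508,.05);h2=f(466,503,.05);d=h2-h1;print('housing screws',(h1+h2)/2,np.degrees(np.arctan2(d[1],d[0])))
m=(a+b)/2
for th in (-10,-11,-12):
    t=np.radians(th);X=np.array([np.cos(t),np.sin(t)]);Y=np.array([-np.sin(t),np.cos(t)])
    print(th,'seat rel to base end', [(np.dot(q-m,X),np.dot(q-m,Y)) for q in (np.array([.5336,.1502]),np.array([.52,.0725]))])
E
```

```text
base w 0.07227803085802571 xdir deg -11.347770176401545 mid [0.54365773 0.1893882 ]
Vjaw w 0.05084804748395576 -11.315872477917166 [0.5367347  0.15293979]
apex [0.53894876 0.16325004]
face top L [0.51488332 0.14114075]
face top R [0.55368922 0.13328953]
face lo L [0.51673314 0.14380791]
face lo R [0.55367601 0.13636185]
housing screws [0.52727482 0.10383345] -10.694948944622091
-10 seat rel to base end [(np.float64(-0.0030999735635661887), np.float64(-0.04033935103695119)), (np.float64(-0.0030008955998116777), np.float64(-0.11922052866227))]
-11 seat rel to base end [(np.float64(-0.0023954826728642717), np.float64(-0.04038730915697642)), (np.float64(-0.0009197534269949182), np.float64(-0.11925474364798092))]
-12 seat rel to base end [(np.float64(-0.0016902620949346403), np.float64(-0.04042296491139179)), (np.float64(0.0011616689116255587), np.float64(-0.11925263248353))]
```

Emit:
apply_moves(travel=[[0.034,0.1,0],[0.034,0.1,0],[0.034,0.1,-0.1],[0.034,0.1,-0.17],[0.034,0.1,-0.17],[0.034,0.1,-0.17]], delta_rot=[[0,0,0.04],[0,0,0.04],[0,0,0.04],[0,0,0.04],[0,0,0.04],[0,0,0.04]])

```text
clock: 7.8
tcp_pos: [0.5347, 0.1477, 0.1025]
orientation: [[-0.003, 0.981, -0.194], [-0.001, -0.194, -0.981], [-1.0, -0.003, 0.001]]
wrist_force: [-0.8, 0.6, -0.7]
opening: 0.0149
```

```bash
python3 - <<'E'
from h import *
s=ctrl.observe();print(s['tcp_pos'],s['opening'],s['wrist_force'],s['orientation'].round(4).tolist())
im=viewer.get_image('wrist'); crop(im,130,100,390,300,3,'w6.png')
im=viewer.get_image('scene'); crop(im,200,130,340,240,5,'s6.png')
im=viewer.get_image('top'); crop(im,210,150,330,240,5,'t6.png')
E
```

```text
[0.53467026 0.14767259 0.10248734] 0.014945240129400912 [-0.81735496  0.60031906 -0.69401177] [[-0.0031, 0.981, -0.194], [-0.0008, -0.1941, -0.981], [-1.0, -0.0028, 0.0014]]
```

View pics/w6.png

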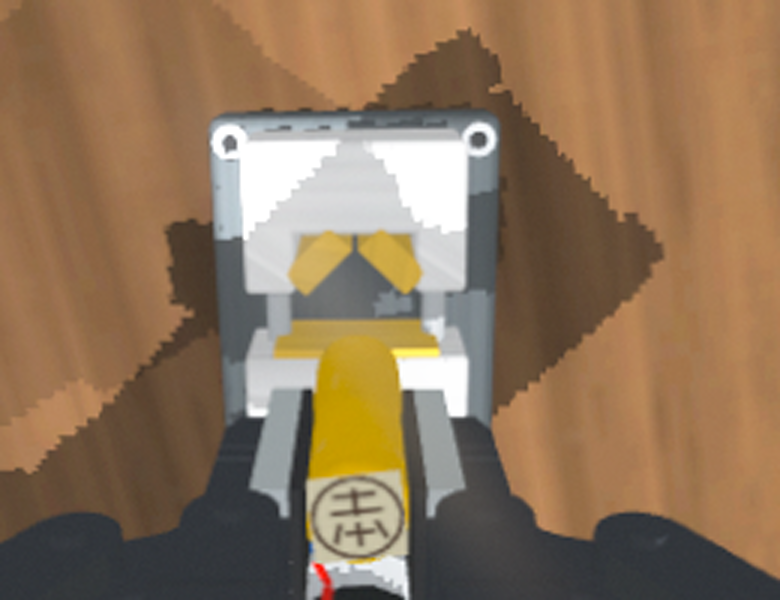

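View pics/s6.png

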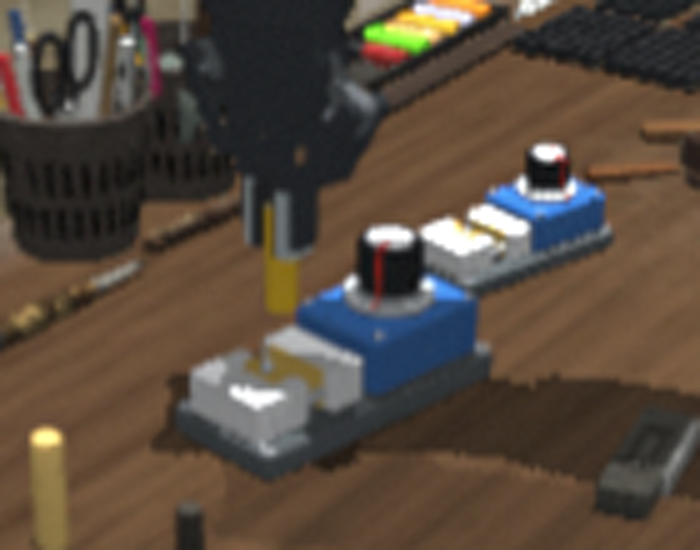

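```bash
python3 - <<'E'
from h import *
s=ctrl.observe();C=cam('wrist',s)
f=lambda u,v,z:onz(C,(130+u/3,100+v/3),z)[:2]
t=np.radians(-11.2);X=np.array([np.cos(t),np.sin(t)]);Y=np.array([-np.sin(t),np.cos(t)])
p=s['tcp_pos'][:2]; 
a=f(212,117,.016);b=f(498,112,.016);print('w',np.linalg.norm(b-a))
for n,u,v,z in [('apex',356,238,.04),('apexlow',356,254,.016),('face bot',356,320,.016),('face top',356,336,.04),('face top',356,357,.04),('base end',355,114,.016),('seal bottom edge',357,337,s['tcp_pos'][2]-.031),('Vtipsbot L',303,294,.04),('Vtip R',410,292,.04),('face bl',287,320,.016),('face br',426,320,.016),('face tl',276,350,.04),('face tr',438,350,.04)]:
    q=f(u,v,z)-p; print(n,f(u,v,z).round(4),'rel tcp',np.round([q@X,q@Y],4))
E
```

```text
w 0.07201660380209987
apex [0.5414 0.1667] rel tcp [0.0006 0.019 ]
apexlow [0.5395 0.1567] rel tcp [0.0007 0.0088]
face bot [0.5359 0.1388] rel tcp [ 0.0007 -0.0094]
face top [0.5367 0.1429] rel tcp [ 0.0006 -0.0053]
face top [0.5356 0.1376] rel tcp [ 0.0006 -0.0107]
base end [0.5463 0.1924] rel tcp [0.0005 0.0452]
seal bottom edge [0.5391 0.1547] rel tcp [0.0007 0.0068]
Vtipsbot L [0.5264 0.1557] rel tcp [-0.012   0.0053]
Vtip R [0.5514 0.1512] rel tcp [0.0134 0.0058]
face bl [0.5178 0.1424] rel tcp [-0.0178 -0.0094]
face br [0.5543 0.1351] rel tcp [ 0.0194 -0.0095]
face tl [0.517  0.1431] rel tcp [-0.0188 -0.0089]
face tr [0.5554 0.1354] rel tcp [ 0.0205 -0.0089]
```

```bash
python3 - <<'E'
import cv2
im=cv2.imread('pics/w6.png');cv2.imwrite('pics/w6b.png',cv2.resize(im[210:370,220:500],None,fx=2.8,fy=2.8,interpolation=cv2.INTER_CUBIC))
E
```

```text
(no output)
```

View pics/w6b.png

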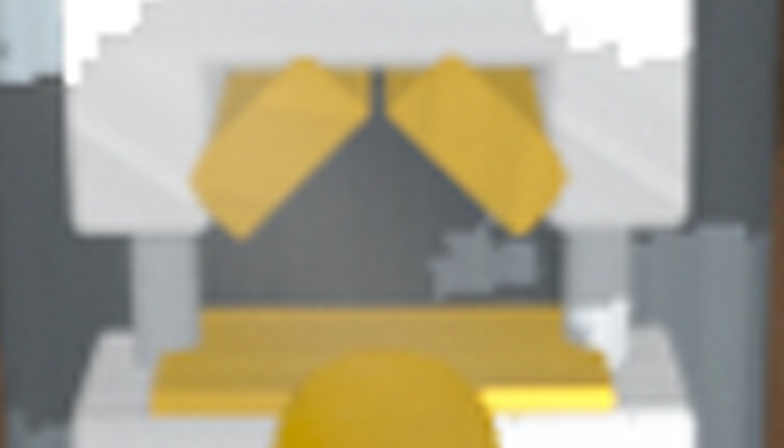

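```bash
python3 - <<'E'
from h import *
s=ctrl.observe();print(s['tcp_pos'],s['clock'])
im=viewer.get_image('wrist'); C=cam('wrist',s); crop(im,130,100,390,300,3,'w7.png')
f=lambda u,v,z:onz(C,(130+u/3,100+v/3),z)[:2]
E
```

```text
[0.53710656 0.14819095 0.10509512] 7.95
```

```bash
python3 - <<'E'
import cv2
im=cv2.imread('pics/w7.png');cv2.imwrite('pics/w7b.png',cv2.resize(im[210:370,220:500],None,fx=2.8,fy=2.8,interpolation=cv2.INTER_CUBIC))
E
```

```text
(no output)
```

View pics/w7b.png

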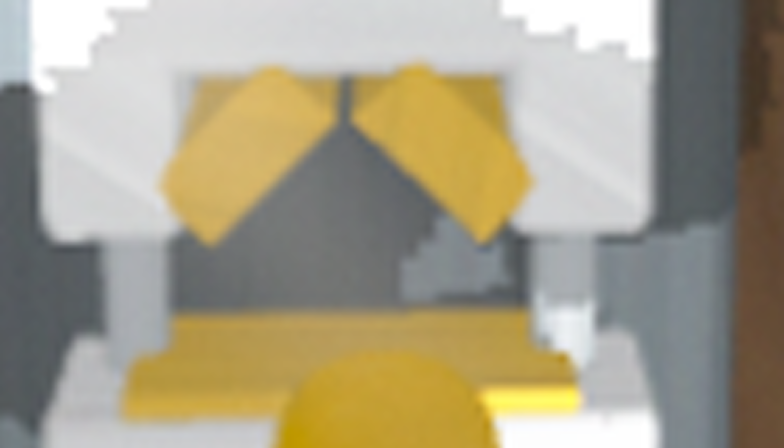

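Emit:
apply_moves(travel=[[0,0,0],[0,0,0],[0,0,0],[0,0,0],[0,0,0],[0,0,0]], delta_rot=[[0,0,0],[0,0,0],[0,0,0],[0,0,0],[0,0,0],[0,0,0]])

```text
clock: 8.5
tcp_pos: [0.5358, 0.1476, 0.1034]
orientation: [[0.0, 0.981, -0.195], [0.0, -0.195, -0.981], [-1.0, 0.0, -0.0]]
wrist_force: [0.6, -0.9, -0.2]
opening: 0.0147
```

```bash
python3 - <<'E'
from h import *
for i in range(3):
    s=ctrl.observe();print(s['tcp_pos'],s['clock'],np.round(s['dq'],3)); im=viewer.get_image('wrist')
C=cam('wrist',s)
crop(im,200,160,310,250,7,'w8.png')
E
```

```text
[0.53575407 0.14762094 0.10337854] 8.5 [ 0.     0.003  0.004  0.     0.    -0.     0.002]
[0.53572372 0.14761159 0.10331165] 8.55 [ 0.     0.001  0.003 -0.    -0.002 -0.001 -0.   ]
[0.535728   0.14763731 0.10327687] 8.6 [ 0.     0.002  0.001 -0.002  0.     0.     0.   ]
```

View pics/w8.png

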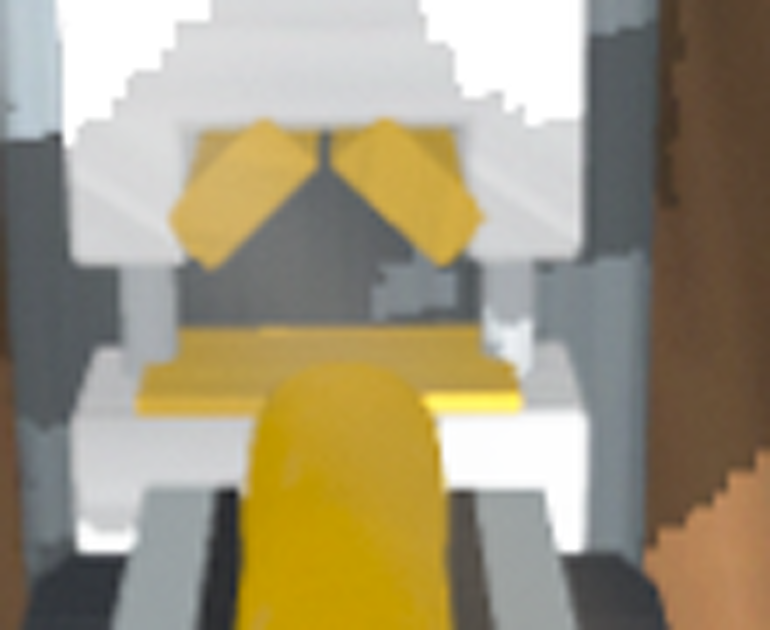

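```bash
python3 - <<'E'
from h import *
s=ctrl.observe();C=cam('wrist',s)
f=lambda u,v,z:onz(C,(200+u/7,160+v/7),z)[:2]
t=np.radians(-11.2);X=np.array([np.cos(t),np.sin(t)]);Y=np.array([-np.sin(t),np.cos(t)])
p=s['tcp_pos']
for n,u,v,z in [('apex',327.4,163.5,.04),('facetop',329,393,.04),('facebot',331,327,.016),('jawL',75,408,.04),('jawR',587,404,.04),('sealbot',345,362,p[2]-.031)]:
    q=f(u,v,z)-p[:2]; print(n,np.round([q@X,q@Y],4))
a=np.linspace(0,2*np.pi,73)
for zb in (.029,.031,.033):
    P=proj(C,np.c_[p[0]+.0085*np.cos(a),p[1]+.0085*np.sin(a),0*a+p[2]-zb]); P=(P-[200,160])*7; print(zb,P[:,1].min(),P[:,0].min(),P[:,0].max())
E
```

```text
apex [-0.0009  0.0164]
facetop [-0.0008 -0.0079]
facebot [-0.0007 -0.009 ]
jawL [-0.027  -0.0096]
jawR [ 0.0258 -0.0092]
sealbot [0.0008 0.0071]
0.029 355.06693699011095 237.12848296259392 434.1403518193944
0.031 347.2125029131205 238.20496721344182 433.18971753636436
0.033 339.52035796170134 239.25977169263206 432.25824490920274
```

Emit:
apply_moves(travel=[[-0.002,0.01,-0.03],[-0.002,0.01,-0.05],[-0.002,0.01,-0.07],[-0.002,0.01,-0.07],[-0.002,0.01,-0.07],[-0.002,0.01,-0.07],[-0.002,0.01,-0.07],[-0.002,0.01,-0.07]], delta_rot=[[0,0,0],[0,0,0],[0,0,0],[0,0,0],[0,0,0],[0,0,0],[0,0,0],[0,0,0]])

```text
clock: 9.32
tcp_pos: [0.5353, 0.1517, 0.0757]
orientation: [[0.001, 0.981, -0.195], [0.0, -0.195, -0.981], [-1.0, 0.001, -0.0]]
wrist_force: [0.2, -0.9, -0.6]
opening: 0.015
```

```bash
python3 - <<'E'
from h import *
s=ctrl.observe();print(s['tcp_pos'],s['clock'],s['wrist_force']); im=viewer.get_image('wrist')
crop(im,200,160,310,250,7,'w9.png')
im=viewer.get_image('scene'); crop(im,220,150,310,230,7,'s9.png')
E
```

```text
[0.53529268 0.15166811 0.07573506] 9.3167 [ 0.24094776 -0.93172674 -0.599909  ]
```

View pics/w9.png

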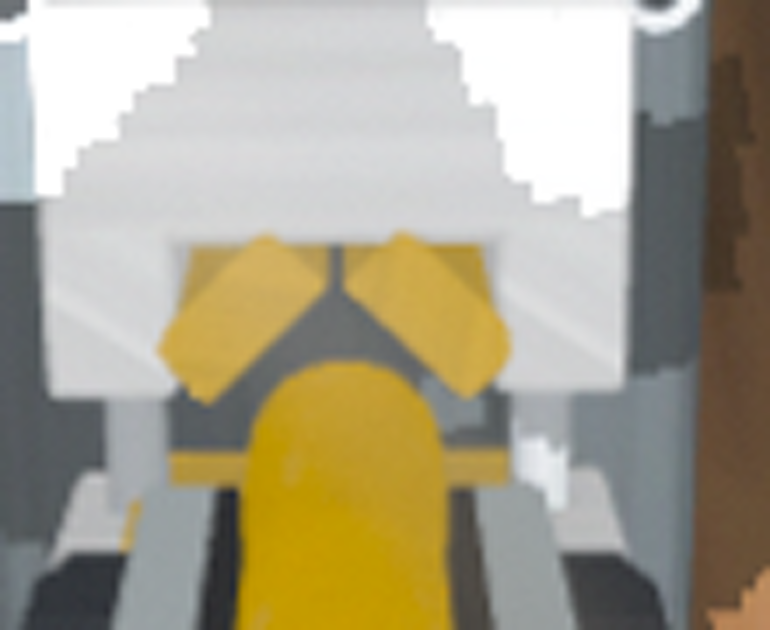

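View pics/s9.png

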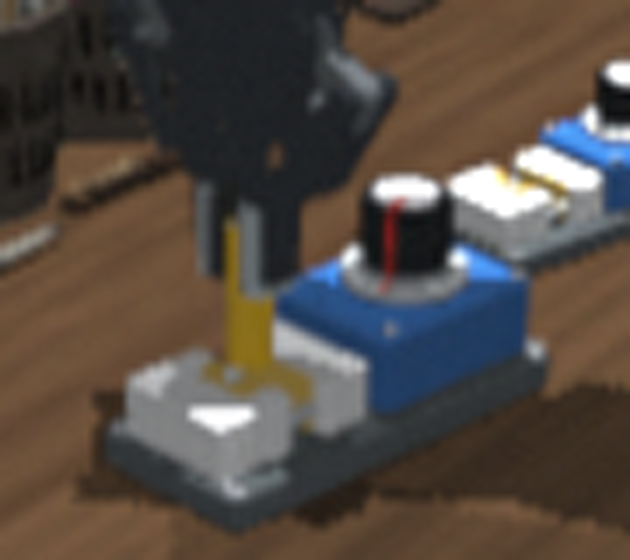

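```bash
python3 - <<'E'
from h import *
s=ctrl.observe();C=cam('wrist',s);print(s['tcp_pos'])
f=lambda u,v,z:onz(C,(200+u/7,160+v/7),z)[:2]
t=np.radians(-11.2);X=np.array([np.cos(t),np.sin(t)]);Y=np.array([-np.sin(t),np.cos(t)])
p=s['tcp_pos']
for n,u,v,z in [('apex',335.5,282,.04),('facebot',340,452,.016),('sealbot',345,362,p[2]-.031),('sealbot',345,362,p[2]-.033),('sl',247,450,p[2]-.031),('sr',443,450,p[2]-.031)]:
    q=f(u,v,z)-p[:2]; print(n,np.round([q@X,q@Y],4))
E
```

```text
[0.53518928 0.15162424 0.07564925]
apex [0.     0.0129]
facebot [ 0.0004 -0.0129]
sealbot [0.0008 0.0072]
sealbot [0.0008 0.0064]
sl [-0.0077 -0.001 ]
sr [ 0.0094 -0.001 ]
```

Emit:
apply_moves(travel=[[-0.002,0,-0.02],[-0.002,0,-0.04],[-0.002,0,-0.055],[-0.002,0,-0.062],[-0.002,0,-0.062],[-0.002,0,-0.062],[-0.002,0,-0.062]], delta_rot=[[0,0,0],[0,0,0],[0,0,0],[0,0,0],[0,0,0],[0,0,0],[0,0,0]])

```text
clock: 10.0
tcp_pos: [0.5341, 0.1516, 0.0502]
orientation: [[-0.0, 0.981, -0.195], [-0.0, -0.195, -0.981], [-1.0, -0.0, 0.0]]
wrist_force: [-0.1, -0.4, 0.4]
opening: 0.015
```

Emit:
apply_moves(travel=[[0,0,-0.002],[0,0,-0.004],[0,0,-0.004],[0,0,-0.004]], delta_rot=[[0,0,0],[0,0,0],[0,0,0],[0,0,0]])

```text
clock: 10.33
tcp_pos: [0.5343, 0.1517, 0.0494]
orientation: [[0.0, 0.981, -0.195], [0.0, -0.195, -0.981], [-1.0, 0.0, -0.0]]
wrist_force: [-1.8, -0.3, 5.0]
opening: 0.0153
```

```bash
python3 - <<'E'
from h import *
s=ctrl.observe();print(s['tcp_pos'],s['clock'],s['wrist_force']); im=viewer.get_image('wrist')
crop(im,190,170,320,290,6,'w10.png')
E
```

```text
[0.53426009 0.1516895  0.04944479] 10.3333 [-1.77370542 -0.31234811  5.04530826]
```

View pics/w10.png

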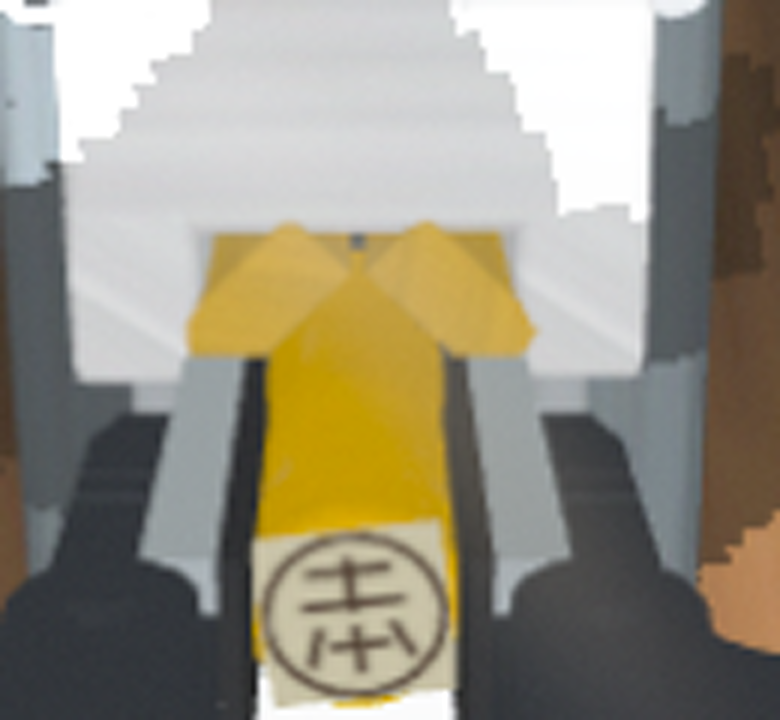

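Emit:
apply_moves(travel=[[0,0,0.002],[0,0,0.002],[0,0,0.002],[0,0,0.002],[0,0,0.002],[0,0,0.002],[0,0,0.002]], delta_rot=[[0,0,0],[0,0,0],[0,0,0],[0,0,0],[0,0,0],[0,0,0],[0,0,0]], fingers=0)

```text
clock: 10.97
tcp_pos: [0.5342, 0.1517, 0.0496]
orientation: [[-0.0, 0.981, -0.195], [0.0, -0.195, -0.981], [-1.0, -0.0, -0.0]]
wrist_force: [-0.6, 0.2, -1.1]
opening: 0.0425
```

Emit:
apply_moves(travel=[[0,0,0.04],[0,0,0.1],[0,0,0.18],[0,0,0.25],[0,0,0.3],[0,0,0.3],[0,0,0.3]], delta_rot=[[0,0,0],[0,0,0],[0,0,0],[0,0,0],[0,0,0],[0,0,0],[0,0,0]])

```text
clock: 11.55
tcp_pos: [0.5349, 0.1518, 0.1708]
orientation: [[0.003, 0.981, -0.195], [0.001, -0.195, -0.981], [-1.0, 0.002, -0.001]]
wrist_force: [-0.0, 0.0, -0.5]
opening: 0.0426
```

```bash
python3 - <<'E'
from h import *
s=ctrl.observe();print(s['tcp_pos'],s['clock'],s['wrist_force'],s['opening'],s['joint_positions']); im=viewer.get_image('wrist')
crop(im,130,80,390,280,3,'w11.png')
im=viewer.get_image('scene'); crop(im,220,150,310,230,7,'s11.png')
E
```

```text
[0.53486405 0.15178377 0.17082208] 11.55 [-0.00421753  0.00874396 -0.47649831] 0.04263384943213781 [-0.14024147  0.58178478 -0.28306402  1.84328155  0.22872541  0.74544314
 -0.74388461]
```

View pics/w11.png

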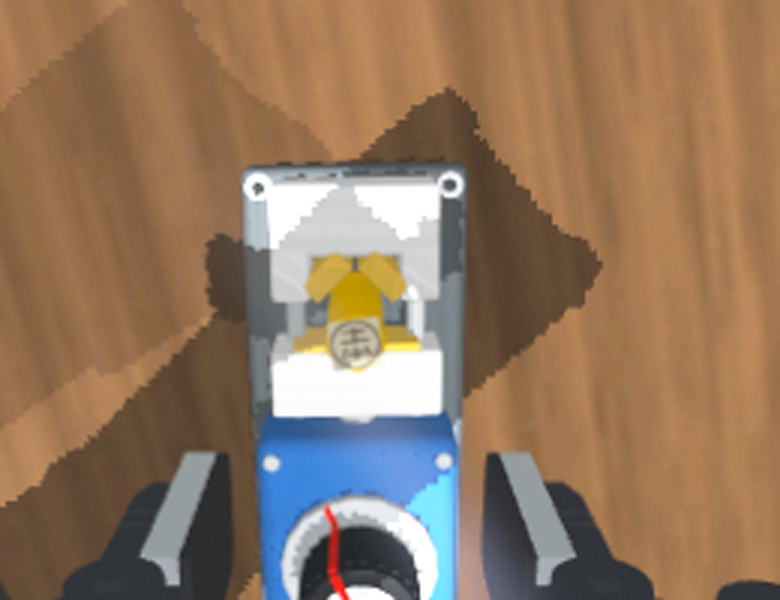

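View pics/s11.png

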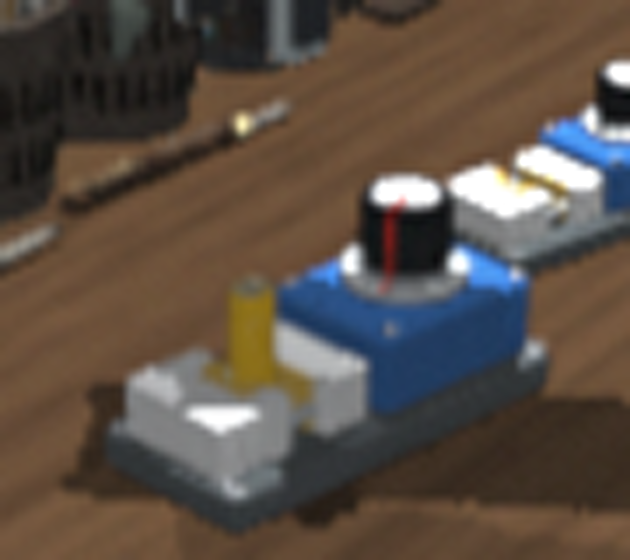

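Emit:
apply_moves(travel=[[-0.038,-0.2,0],[-0.038,-0.2,0],[-0.038,-0.2,0],[-0.038,-0.2,0],[-0.038,-0.2,0],[-0.038,-0.2,0]], delta_rot=[[0,0,1],[0,0,1],[0,0,1],[0,0,1],[0,0,1],[0,0,1]], fingers=0.5)

```text
clock: 12.15
tcp_pos: [0.5183, 0.0716, 0.1686]
orientation: [[-0.002, 0.955, 0.296], [0.001, 0.296, -0.955], [-1.0, -0.002, -0.001]]
wrist_force: [-0.5, 0.3, -0.3]
opening: 0.0642
```

Emit:
apply_moves(travel=[[0,0,0],[0,0,0],[0,0,0],[0,0,0],[0,0,0],[0,0,0],[0,0,0],[0,0,0],[0,0,0],[0,0,0]], delta_rot=[[0,0,1],[0,0,1],[0,0,1],[0,0,1],[0,0,1],[0,0,1],[0,0,1],[0,0,1],[0,0,1],[0,0,1]])

```text
clock: 12.98
tcp_pos: [0.5189, 0.0718, 0.1698]
orientation: [[0.0, 0.694, 0.72], [-0.0, 0.72, -0.694], [-1.0, -0.0, 0.0]]
wrist_force: [-0.0, 0.2, 0.2]
opening: 0.0641
```

```bash
python3 - <<'E'
from h import *
s=ctrl.observe();print(s['tcp_pos'],s['clock'],s['torque'],s['opening'],s['joint_positions'],np.round(s['orientation'],3).tolist()); im=viewer.get_image('wrist');C=cam('wrist',s)
crop(im,130,80,390,280,3,'w12.png')
for n in ['knob_top','collar_axis','knob_mark','collar_mark']:
        z={'knob_top':.086,'seat':.016,'knob_mark':.086,'collar_mark':.056,'jaw':.016,'collar_axis':.056}.get(n,0)
        for r in spotter.spot_point(n,'wrist')[:1]: print(n,np.round(r['conf'],2),np.round(r['centre'],1),np.round(onz(C,r['centre'],z),4))
E
```

```text
[0.51893222 0.0717541  0.16976652] 12.9833 [-0.03744059  0.00746431 -0.02723879] 0.06408282950400898 [ 0.19261317  0.58897228 -0.57502575  1.92183823  0.45340234  0.76173002
  0.16245699] [[0.0, 0.694, 0.72], [-0.0, 0.72, -0.694], [-1.0, -0.0, 0.0]]
knob_top 0.7 [249.5 195.8] [0.5187 0.0727 0.086 ]
collar_axis 0.74 [248.6 187.9] [0.5196 0.0708 0.056 ]
knob_mark 0.64 [261.4 181.5] [0.5168 0.0872 0.086 ]
collar_mark 0.61 [263.  163.5] [0.5126 0.0947 0.056 ]
```

View pics/w12.png

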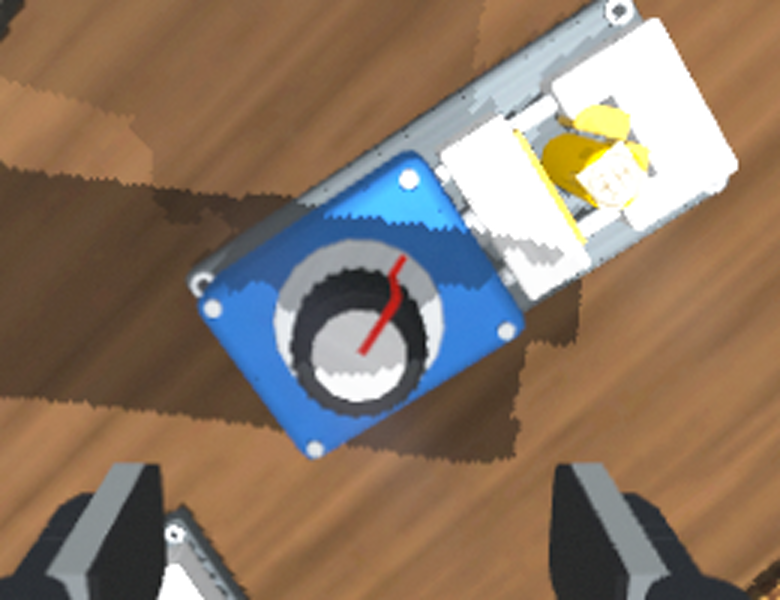

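Emit:
apply_moves(travel=[[0,0,0],[0,0,0],[0,0,0],[0,0,0],[0,0,-0.05],[0,0,-0.1],[0,0,-0.1],[0,0,-0.1],[0,0,-0.1]], delta_rot=[[0,0,0.25],[0,0,0.5],[0,0,0.75],[0,0,1],[0,0,1],[0,0,1],[0,0,1],[0,0,1],[0,0,1]])

```text
clock: 13.98
tcp_pos: [0.5194, 0.072, 0.1304]
orientation: [[0.001, 0.264, 0.965], [0.0, 0.965, -0.264], [-1.0, 0.001, 0.001]]
wrist_force: [0.0, -0.2, -0.1]
opening: 0.0644
```

```bash
python3 - <<'E'
from h import *
s=ctrl.observe();print(s['tcp_pos'],s['clock'],s['torque'],s['opening'],s['joint_positions']); im=viewer.get_image('wrist');C=cam('wrist',s)
crop(im,130,100,390,300,3,'w13.png')
p=s['tcp_pos'];print((proj(C,[[p[0],p[1],.086]])-[130,100])*3)
for r in spotter.spot_point('knob_top','wrist')[:1]: print(np.round(r['centre'],1),np.round(onz(C,r['centre'],.086),4))
E
```

```text
[0.51937783 0.07200776 0.13040998] 13.9833 [ 0.0128189  -0.03352361 -0.01917733] 0.06439500121226163 [ 0.24278154  0.67649331 -0.66542545  1.95226587  0.6212553   0.72585656
  0.50642104]
[[357.93485304 344.00306617]]
[245.9 214.9] [0.5189 0.0698 0.086 ]
```

View pics/w13.png

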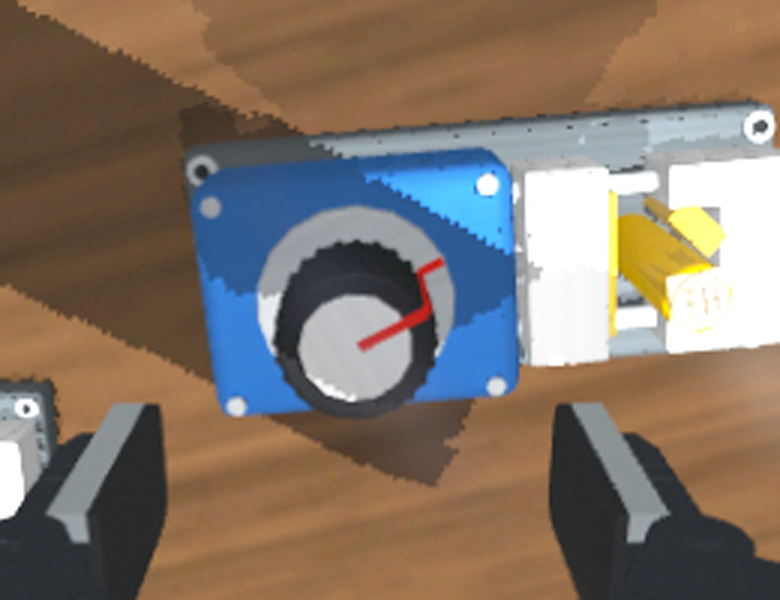

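Emit:
apply_moves(travel=[[0,0,-0.06],[0,0,-0.12],[0,0,-0.16],[0,0,-0.175],[0,0,-0.175],[0,0,-0.175]], delta_rot=[[0,0,0],[0,0,0],[0,0,0],[0,0,0],[0,0,0],[0,0,0]])

```text
clock: 14.58
tcp_pos: [0.5195, 0.072, 0.0605]
orientation: [[0.001, 0.263, 0.965], [0.0, 0.965, -0.263], [-1.0, 0.001, 0.001]]
wrist_force: [0.0, -0.3, 0.7]
opening: 0.0641
```

Emit:
apply_moves(travel=[[0,0,0],[0,0,0],[0,0,0],[0,0,0],[0,0,0],[0,0,0]], delta_rot=[[0,0,0],[0,0,0],[0,0,0],[0,0,0],[0,0,0],[0,0,0]], fingers=-1)

```text
clock: 15.08
tcp_pos: [0.5197, 0.0715, 0.0611]
orientation: [[0.002, 0.264, 0.965], [-0.0, 0.965, -0.264], [-1.0, 0.0, 0.002]]
wrist_force: [-0.5, -0.8, 6.4]
opening: 0.0336
```

```bash
cat > st.py <<'E'
from h import *
import sys
def st(name):
    s=ctrl.observe(); o=s['orientation']
    print('yaw',round(np.degrees(np.arctan2(o[1,1],o[0,1])),2),'tq',np.round(s['torque'],3),'F',np.round(s['wrist_force'],1),'p',np.round(s['tcp_pos'],4),'op',round(s['opening'],4),'t',s['clock'],'q7',np.round(s['joint_positions'],2)[2:])
    if name:
        im=viewer.get_image('wrist'); crop(im,130,120,390,320,3,name)
st(sys.argv[1] if len(sys.argv)>1 else None)
E
python3 st.py w14.png
```

```text
yaw 74.7 tq [-0.104  0.204  0.034] F [-0.5 -0.8  6.4] p [0.5197 0.0715 0.0611] op 0.0336 t 15.0833 q7 [-0.56  1.99  0.74  0.58  0.4 ]
```

View pics/w14.png

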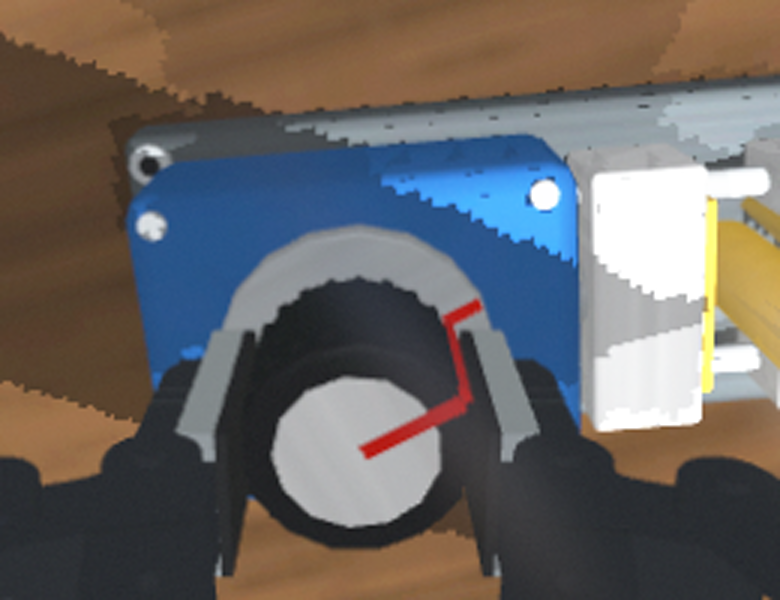

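Emit:
apply_moves(travel=[[0,0,0],[0,0,0],[0,0,0],[0,0,0],[0,0,0],[0,0,0],[0,0,0],[0,0,0],[0,0,0]], delta_rot=[[0,0,-0.12],[0,0,-0.25],[0,0,-0.4],[0,0,-0.55],[0,0,-0.7],[0,0,-0.85],[0,0,-1],[0,0,-1],[0,0,-1]])

```text
clock: 15.88
tcp_pos: [0.5198, 0.0716, 0.0611]
orientation: [[0.002, 0.694, 0.72], [-0.0, 0.72, -0.694], [-1.0, 0.001, 0.002]]
wrist_force: [-0.4, -0.3, 6.2]
opening: 0.0337
```

```bash
python3 st.py w15.png
```

```text
yaw 46.03 tq [-0.196  0.213 -0.075] F [-0.4 -0.3  6.2] p [0.5198 0.0716 0.0611] op 0.0337 t 15.8833 q7 [-0.43  2.    0.6   0.52  0.04]
```

View pics/w15.png

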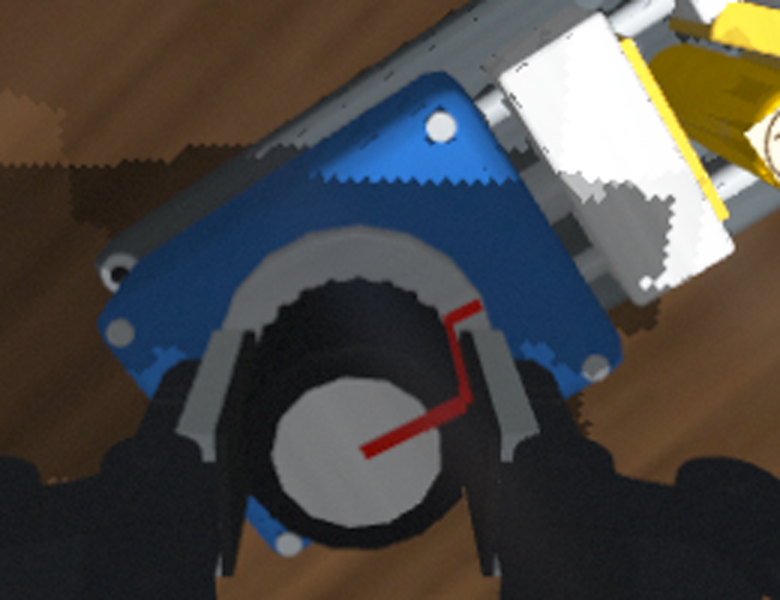

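Emit:
apply_moves(travel=[[0,0,0],[0,0,0],[0,0,0],[0,0,0],[0,0,0],[0,0,0],[0,0,0]], delta_rot=[[0,0,-0.15],[0,0,-0.3],[0,0,-0.45],[0,0,-0.6],[0,0,-0.7],[0,0,-0.8],[0,0,-0.8]])

```text
clock: 16.52
tcp_pos: [0.5198, 0.0716, 0.0611]
orientation: [[0.002, 0.92, 0.391], [-0.0, 0.391, -0.92], [-1.0, 0.002, 0.001]]
wrist_force: [-0.2, -0.6, 6.0]
opening: 0.034
```

```bash
python3 st.py w16.png
```

```text
yaw 23.01 tq [-0.28   0.194 -0.067] F [-0.2 -0.6  6. ] p [0.5198 0.0716 0.0611] op 0.034 t 16.5167 q7 [-0.32  2.    0.47  0.48 -0.25]
```

View pics/w16.png

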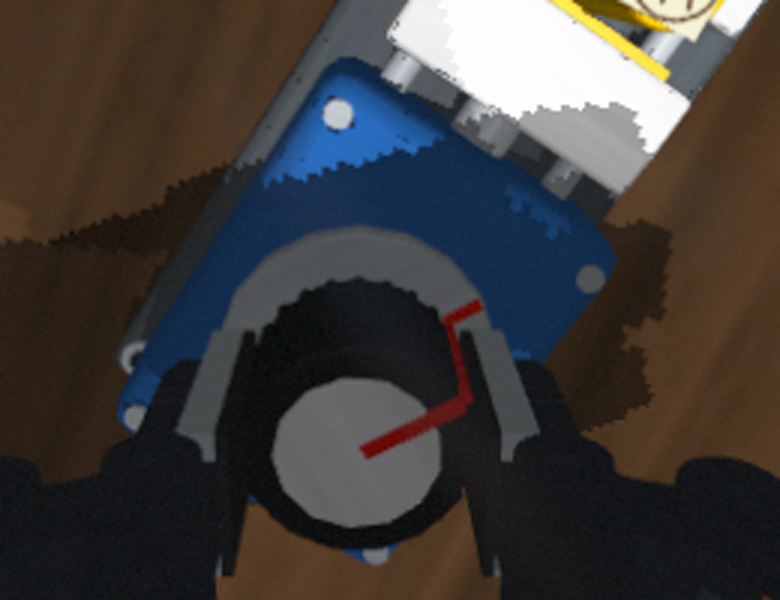

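Emit:
apply_moves(travel=[[0,0,0],[0,0,0],[0,0,0],[0,0,0],[0,0,0],[0,0,0]], delta_rot=[[0,0,-0.1],[0,0,-0.2],[0,0,-0.3],[0,0,-0.4],[0,0,-0.5],[0,0,-0.5]])

```text
clock: 17.07
tcp_pos: [0.5199, 0.0716, 0.0611]
orientation: [[0.002, 0.989, 0.151], [0.0, 0.151, -0.989], [-1.0, 0.002, 0.0]]
wrist_force: [-0.3, -0.6, 6.0]
opening: 0.034
```

```bash
python3 st.py; python3 - <<'E'
from h import *
im=viewer.get_image('wrist');cv2.imwrite('pics/w17.png',cv2.resize(im[:,:,::-1],None,fx=1.5,fy=1.5))
E
```

```text
yaw 8.69 tq [-0.143  0.129 -0.116] F [-0.3 -0.6  6. ] p [0.5199 0.0716 0.0611] op 0.034 t 17.0667 q7 [-0.26  2.    0.39  0.46 -0.41]
```

View pics/w17.png

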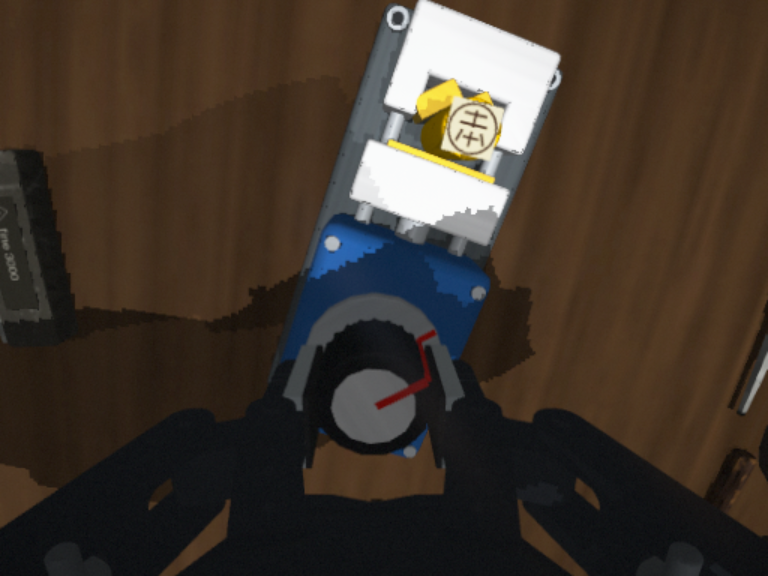

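Emit:
apply_moves(travel=[[0,0,0],[0,0,0],[0,0,0],[0,0,0],[0,0,0]], delta_rot=[[0,0,-0.1],[0,0,-0.2],[0,0,-0.3],[0,0,-0.4],[0,0,-0.4]])

```text
clock: 17.53
tcp_pos: [0.5199, 0.0716, 0.0611]
orientation: [[0.002, 0.999, -0.048], [0.0, -0.048, -0.999], [-1.0, 0.002, -0.0]]
wrist_force: [-0.6, -2.0, 6.2]
opening: 0.0339
```

```bash
python3 st.py
```

```text
yaw -2.76 tq [-0.212  0.112 -0.035] F [-0.6 -2.   6.2] p [0.5199 0.0716 0.0611] op 0.0339 t 17.5333 q7 [-0.21  2.    0.32  0.45 -0.54]
```

Emit:
apply_moves(travel=[[0,0,0],[0,0,0],[0,0,0]], delta_rot=[[0,0,-0.1],[0,0,-0.2],[0,0,-0.2]])

```text
clock: 17.78
tcp_pos: [0.5199, 0.0716, 0.0611]
orientation: [[0.002, 0.989, -0.147], [0.0, -0.147, -0.989], [-1.0, 0.002, -0.0]]
wrist_force: [-0.4, -0.5, 5.8]
opening: 0.0339
```

```bash
python3 st.py; python3 - <<'E'
from h import *
im=viewer.get_image('wrist');cv2.imwrite('pics/w18.png',cv2.resize(im[:,:,::-1],None,fx=1.5,fy=1.5))
E
```

```text
yaw -8.48 tq [-0.21   0.121  0.045] F [-0.4 -0.5  5.8] p [0.5199 0.0716 0.0611] op 0.0339 t 17.7833 q7 [-0.18  2.    0.28  0.44 -0.61]
```

View pics/w18.png

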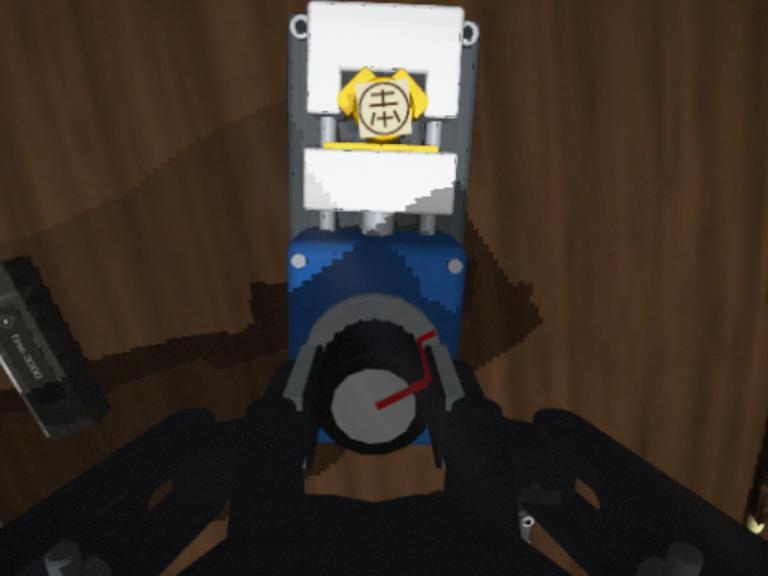

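Emit:
apply_moves(travel=[[0,0,0],[0,0,0],[0,0,0]], delta_rot=[[0,0,-0.1],[0,0,-0.2],[0,0,-0.2]])

```text
clock: 18.08
tcp_pos: [0.5199, 0.0716, 0.0611]
orientation: [[0.002, 0.969, -0.245], [0.0, -0.245, -0.969], [-1.0, 0.002, -0.001]]
wrist_force: [-0.9, -1.3, 6.1]
opening: 0.0341
```

```bash
python3 st.py w19.png
```

```text
yaw -14.2 tq [-0.262  0.127 -0.003] F [-0.9 -1.3  6.1] p [0.5199 0.0716 0.0611] op 0.0341 t 18.0833 q7 [-0.16  2.    0.24  0.44 -0.67]
```

View pics/w19.png

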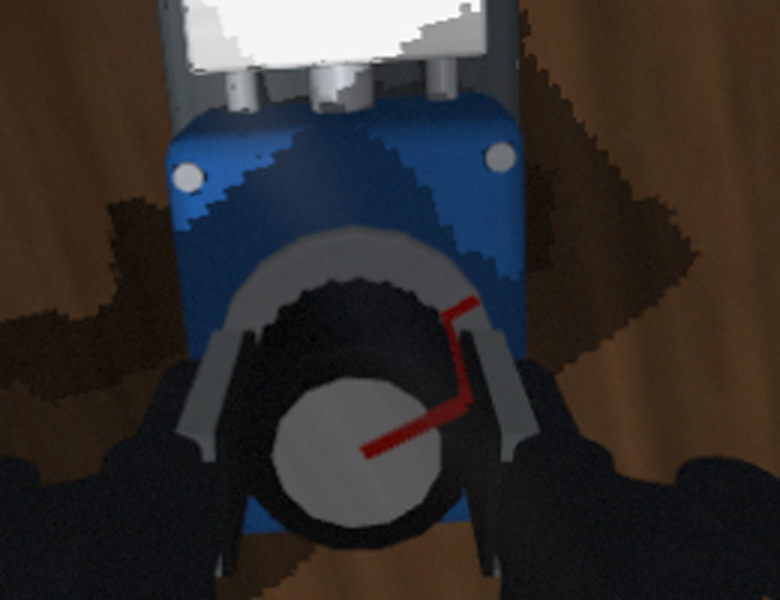

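Emit:
apply_moves(travel=[[0,0,0],[0,0,0],[0,0,0]], delta_rot=[[0,0,-0.1],[0,0,-0.2],[0,0,-0.2]])

```text
clock: 18.38
tcp_pos: [0.5199, 0.0716, 0.0611]
orientation: [[0.002, 0.94, -0.341], [0.0, -0.341, -0.94], [-1.0, 0.002, -0.001]]
wrist_force: [-1.7, -0.8, 6.7]
opening: 0.0336
```

```bash
python3 st.py w20.png
```

```text
yaw -19.92 tq [-0.266  0.141  0.06 ] F [-1.7 -0.8  6.7] p [0.5199 0.0716 0.0611] op 0.0336 t 18.3833 q7 [-0.13  2.    0.21  0.44 -0.74]
```

View pics/w20.png

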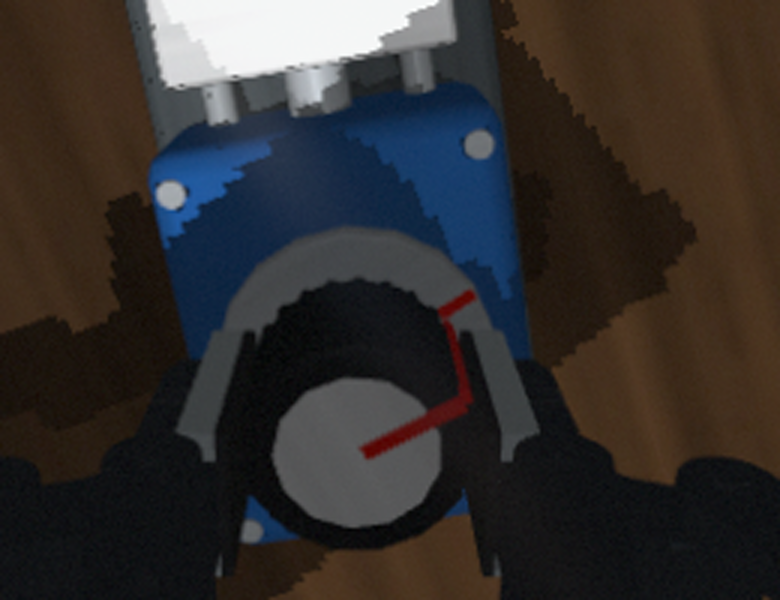

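Emit:
apply_moves(travel=[[0,0,0],[0,0,0],[0,0,0]], delta_rot=[[0,0,-0.1],[0,0,-0.2],[0,0,-0.2]])

```text
clock: 18.68
tcp_pos: [0.52, 0.0716, 0.0611]
orientation: [[0.002, 0.901, -0.433], [0.0, -0.433, -0.901], [-1.0, 0.002, -0.001]]
wrist_force: [-0.4, -1.7, 5.9]
opening: 0.0337
```

```bash
python3 st.py; python3 - <<'E'
from h import *
im=viewer.get_image('wrist');cv2.imwrite('pics/w21.png',cv2.resize(im[:,120:400,::-1],None,fx=1.56,fy=1.56)); crop(im,130,120,390,320,3,'w21b.png')
E
```

```text
yaw -25.65 tq [-0.265  0.104  0.109] F [-0.4 -1.7  5.9] p [0.52   0.0716 0.0611] op 0.0337 t 18.6833 q7 [-0.11  2.    0.17  0.43 -0.8 ]
```

View pics/w21.png

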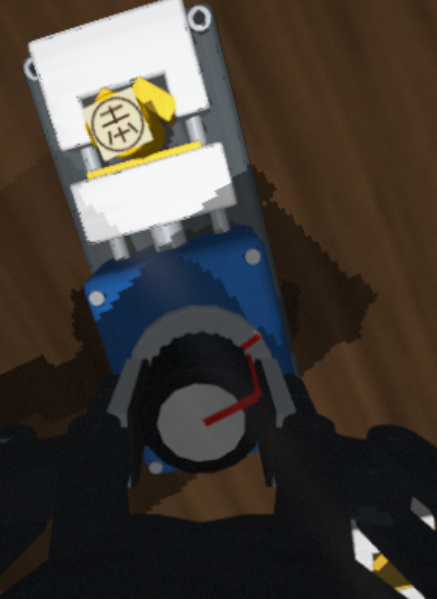

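View pics/w21b.png

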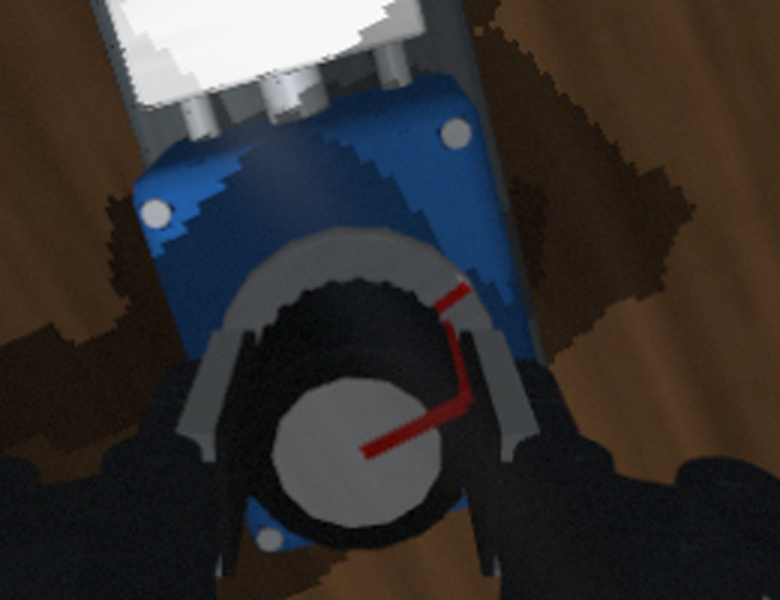

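```bash
cat > cm.py <<'E'
from h import *
import sys
# hand-fixed frame: use fixed camera geometry; collar mark angle in tool frame
def red(fn,s):
    im=cv2.imread('pics/'+fn); 
    C=cam('wrist',s)
    b,g,r=[im[:,:,i].astype(int) for i in range(3)]
    m=((r>70)&(g<0.35*r)&(b<0.35*r)).astype(np.uint8)
    ys,xs=np.nonzero(m); p=np.c_[130+xs/3,120+ys/3]
    W=np.array([onz(C,q,.056) for q in p])[:,:2]-s['tcp_pos'][:2]
    r_=np.linalg.norm(W,axis=1); y=s['orientation'][:2,1]; yaw=np.arctan2(y[1],y[0])
    k=(r_>.0205)&(r_<.0255)
    a=np.degrees(np.arctan2(W[k,1],W[k,0])-yaw); a=(a+180)%360-180
    k2=a>-1e9
    print(fn,'n',k.sum(),'collar angle rel hand',np.round(np.median(a),1),'r max',r_.max().round(4))
s=ctrl.observe()
# all images share the hand frame, approx identical pose relation
for f in sys.argv[1:]: red(f,s)
E
python3 cm.py w14.png w15.png w16.png w19.png w20.png w21b.png
```

```text
w14.png n 386 collar angle rel hand 25.7 r max 0.0246
w15.png n 474 collar angle rel hand 24.9 r max 0.0247
w16.png n 488 collar angle rel hand -11.8 r max 0.0247
w19.png n 442 collar angle rel hand 27.5 r max 0.0246
w20.png n 438 collar angle rel hand 30.5 r max 0.0246
w21b.png n 440 collar angle rel hand 34.3 r max 0.0244
```

Emit:
apply_moves(travel=[[0,0,0],[0,0,0],[0,0,0]], delta_rot=[[0,0,-0.1],[0,0,-0.2],[0,0,-0.2]])

```text
clock: 18.98
tcp_pos: [0.5199, 0.0716, 0.0611]
orientation: [[0.002, 0.854, -0.521], [0.0, -0.521, -0.854], [-1.0, 0.002, -0.001]]
wrist_force: [-0.8, -0.9, 5.7]
opening: 0.0338
```

```bash
python3 st.py w22.png;python3 cm.py w22.png
```

```text
yaw -31.38 tq [-0.304  0.114  0.12 ] F [-0.8 -0.9  5.7] p [0.5199 0.0716 0.0611] op 0.0338 t 18.9833 q7 [-0.08  2.    0.13  0.43 -0.86]
w22.png n 464 collar angle rel hand 39.7 r max 0.0245
```

Emit:
apply_moves(travel=[[0,0,0],[0,0,0],[0,0,0]], delta_rot=[[0,0,-0.1],[0,0,-0.2],[0,0,-0.2]])

```text
clock: 19.28
tcp_pos: [0.52, 0.0716, 0.0611]
orientation: [[0.003, 0.797, -0.603], [0.0, -0.603, -0.797], [-1.0, 0.002, -0.002]]
wrist_force: [0.0, -2.1, 6.2]
opening: 0.0339
```

```bash
python3 st.py w23.png;python3 cm.py w23.png
```

```text
yaw -37.12 tq [-0.297  0.107  0.078] F [ 0.  -2.1  6.2] p [0.52   0.0716 0.0611] op 0.0339 t 19.2833 q7 [-0.06  2.    0.09  0.43 -0.93]
w23.png n 470 collar angle rel hand -12.4 r max 0.0245
```

View pics/w23.png

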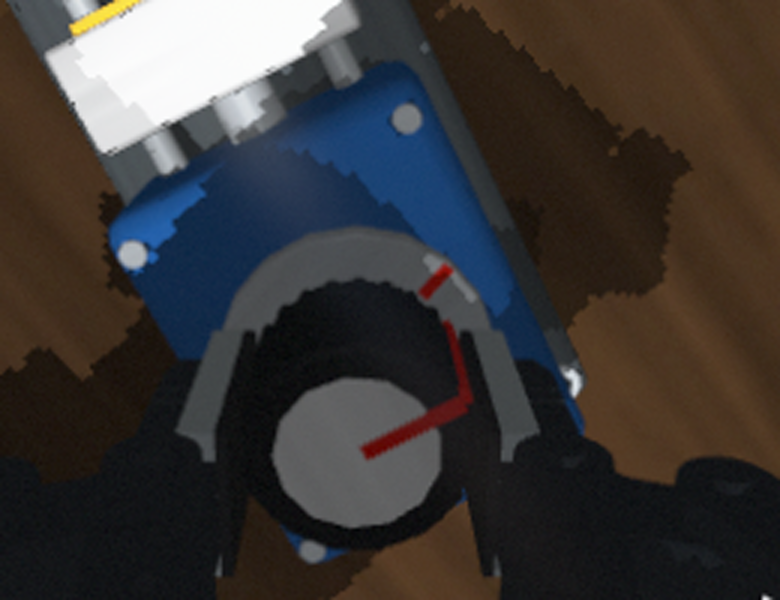

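```bash
sed -i 's/ys,xs=np.nonzero(m);/m[318:]=0; ys,xs=np.nonzero(m);/' cm.py; python3 cm.py w14.png w15.png w16.png w19.png w20.png w21b.png w22.png w23.png
```

```text
w14.png n 225 collar angle rel hand 27.7 r max 0.0247
w15.png n 244 collar angle rel hand 27.6 r max 0.0248
w16.png n 240 collar angle rel hand 27.5 r max 0.0248
w19.png n 237 collar angle rel hand 29.9 r max 0.0247
w20.png n 233 collar angle rel hand 32.8 r max 0.0247
w21b.png n 234 collar angle rel hand 36.8 r max 0.0245
w22.png n 239 collar angle rel hand 42.1 r max 0.0246
w23.png n 226 collar angle rel hand 48.0 r max 0.0245
```

Emit:
apply_moves(travel=[[0,0,0],[0,0,0],[0,0,0],[0,0,0]], delta_rot=[[0,0,-0.1],[0,0,-0.2],[0,0,-0.3],[0,0,-0.3]])

```text
clock: 19.67
tcp_pos: [0.52, 0.0716, 0.0611]
orientation: [[0.003, 0.698, -0.716], [0.0, -0.716, -0.698], [-1.0, 0.001, -0.002]]
wrist_force: [-0.4, -1.2, 6.7]
opening: 0.034
```

```bash
python3 st.py w24.png;python3 cm.py w24.png
```

```text
yaw -45.73 tq [-0.367  0.094  0.023] F [-0.4 -1.2  6.7] p [0.52   0.0716 0.0611] op 0.034 t 19.6667 q7 [-0.02  2.    0.03  0.42 -1.02]
w24.png n 242 collar angle rel hand 58.0 r max 0.0245
```

Emit:
apply_moves(travel=[[0,0,0],[0,0,0],[0,0,0],[0,0,0],[0,0,0]], delta_rot=[[0,0,-0.1],[0,0,-0.2],[0,0,-0.3],[0,0,-0.35],[0,0,-0.35]])

```text
clock: 20.13
tcp_pos: [0.52, 0.0715, 0.0611]
orientation: [[0.003, 0.564, -0.826], [0.0, -0.826, -0.564], [-1.0, 0.001, -0.002]]
wrist_force: [-0.6, -1.0, 6.8]
opening: 0.034
```

```bash
python3 st.py w25.png;python3 cm.py w25.png
```

```text
yaw -55.68 tq [-0.353  0.119  0.072] F [-0.6 -1.   6.8] p [0.52   0.0715 0.0611] op 0.034 t 20.1333 q7 [ 0.02  2.   -0.03  0.42 -1.13]
w25.png n 235 collar angle rel hand 68.2 r max 0.0245
```

View pics/w25.png

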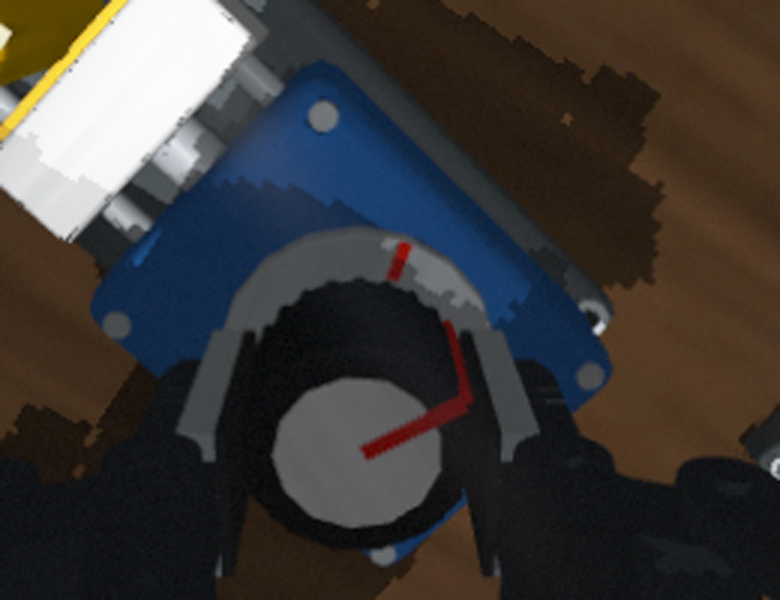

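Emit:
apply_moves(travel=[[0,0,0],[0,0,0],[0,0,0],[0,0,0],[0,0,0],[0,0,0]], delta_rot=[[0,0,0],[0,0,0],[0,0,0],[0,0,0],[0,0,0],[0,0,0]], fingers=0.5)

```text
clock: 20.68
tcp_pos: [0.5189, 0.0717, 0.0596]
orientation: [[-0.0, 0.564, -0.825], [0.0, -0.825, -0.564], [-1.0, -0.0, 0.0]]
wrist_force: [-0.4, -0.3, -0.1]
opening: 0.0642
```

Emit:
apply_moves(travel=[[0,0,0.05],[0,0,0.12],[0,0,0.2],[0,0,0.3],[0,0,0.35],[0,0,0.35],[0,0,0.35]], delta_rot=[[0,0,0],[0,0,0],[0,0,0],[0,0,0],[0,0,0],[0,0,0],[0,0,0]])

```text
clock: 21.27
tcp_pos: [0.5196, 0.0718, 0.2008]
orientation: [[0.003, 0.565, -0.825], [0.001, -0.825, -0.565], [-1.0, 0.001, -0.003]]
wrist_force: [0.6, 0.5, -0.4]
opening: 0.0638
```

```bash
python3 st.py; python3 - <<'E'
from h import *
s=ctrl.observe();C=cam('wrist',s)
im=viewer.get_image('wrist');cv2.imwrite('pics/w26.png',cv2.resize(im[:,:,::-1],None,fx=1.5,fy=1.5))
o=np.array([.5195,.072])
for n,z in (('knob_mark',.086),('collar_mark',.056)):
    for r in spotter.spot_point(n,'wrist')[:1]:
        w=onz(C,r['centre'],z)[:2]-o; print(n,r['centre'],r['conf'],np.linalg.norm(w),np.degrees(np.arctan2(w[1],w[0])))
im=viewer.get_image('scene'); crop(im,220,150,310,230,7,'s26.png')
E
```

```text
yaw -55.63 tq [ 0.011 -0.001  0.033] F [ 0.6  0.5 -0.4] p [0.5196 0.0718 0.2008] op 0.0638 t 21.2667 q7 [ 0.04  1.9  -0.03  0.75 -1.14]
knob_mark [407.0, 280.1] 0.97 0.1831743292121845 -86.71769710744267
collar_mark [254.3, 157.6] 0.79 0.022218306737647808 18.236018263024054
```

View pics/w26.png

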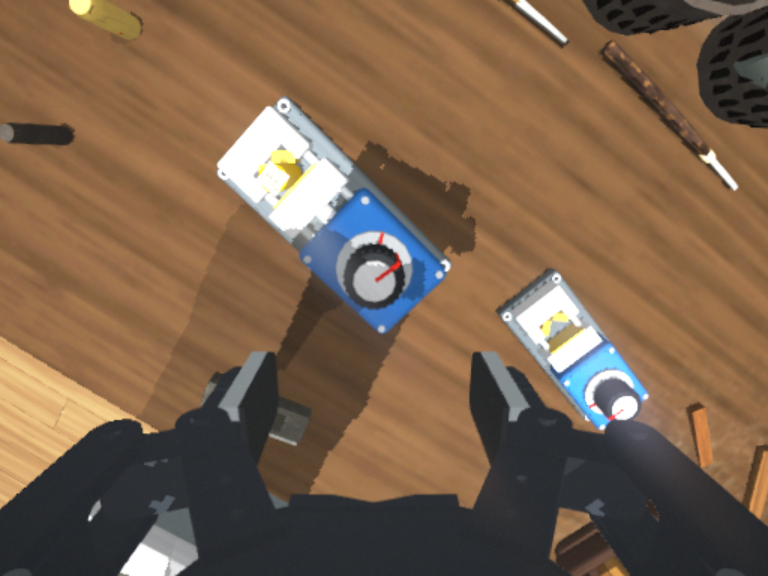

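View pics/s26.png

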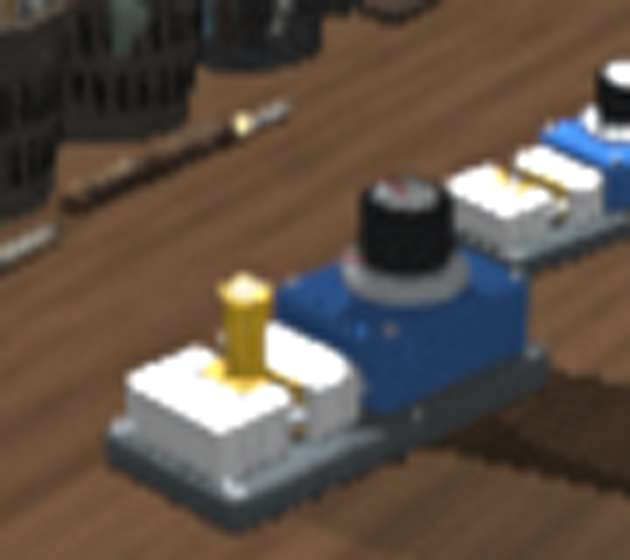

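```bash
python3 - <<'E'
from h import *
s=ctrl.observe();C=cam('wrist',s); print(s['tcp_pos'])
im=viewer.get_image('wrist'); crop(im,140,60,310,230,4,'w27.png')
for n,uv,z in (('kc',(250,187.3),.086),('km',(266.7,176),.086)): print(n,onz(C,uv,z))
E
```

```text
[0.51785767 0.07147169 0.19824974]
kc [0.51897071 0.07043341 0.086     ]
km [0.53534056 0.06429916 0.086     ]
```

View pics/w27.png

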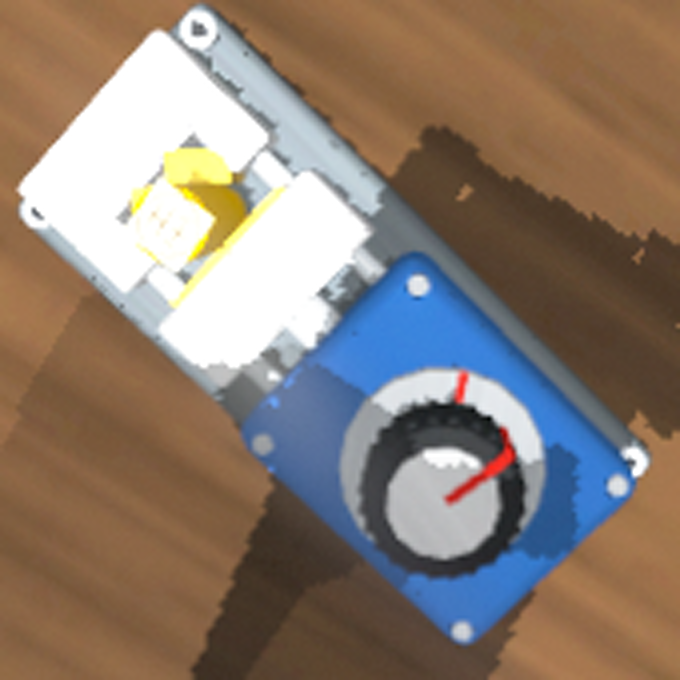

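```bash
python3 - <<'E'
from h import *
s=ctrl.observe();C=cam('wrist',s);S=cam('scene');T=cam('top')
h=np.array([.5354,.1525]); a=np.linspace(0,2*np.pi,40)
im=viewer.get_image('wrist').copy();im2=viewer.get_image('scene').copy()
def draw(im,C,u0,v0,w,h_,f,name):
    b=cv2.resize(im[v0:v0+h_,u0:u0+w,::-1],None,fx=f,fy=f,interpolation=cv2.INTER_CUBIC)
    for z,c in ((.016,(255,0,255)),(.073,(0,0,255))):
        P=(proj(C,np.c_[h[0]+.0085*np.cos(a),h[1]+.0085*np.sin(a),0*a+z])-[u0,v0]+.5)*f
        cv2.polylines(b,[P.astype(int)],True,c,1)
    cv2.imwrite('pics/'+name,b)
draw(im,C,140,70,100,80,7,'w28.png');draw(im2,S,220,170,70,60,10,'s28.png')
for n in('seal_yellow','seat','jaw'):
    for r in spotter.spot_point(n,'wrist')[:2]: print(n,round(r['conf'],2),onz(C,r['centre'],.016))
E
```

```text
seal_yellow 0.76 [0.53425344 0.15225211 0.016     ]
seat 0.93 [0.53628257 0.1517915  0.016     ]
seat 0.56 [ 0.55871224 -0.06954385  0.016     ]
jaw 0.89 [ 0.55273568 -0.07924809  0.016     ]
jaw 0.8 [0.53512513 0.14676277 0.016     ]
```

View pics/w28.png

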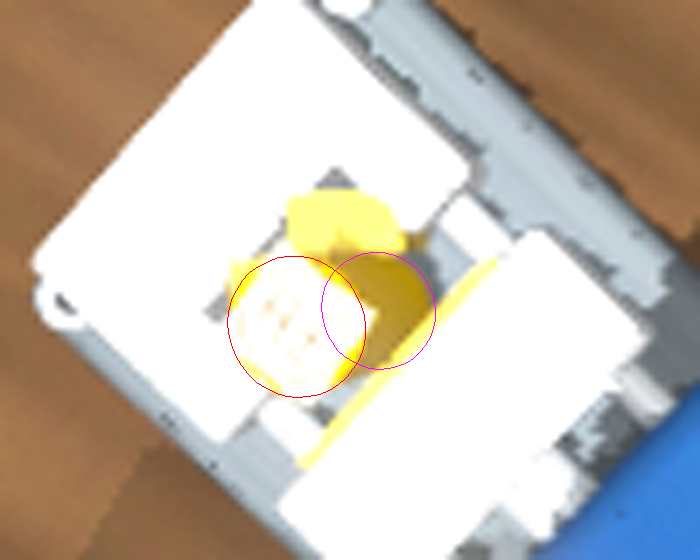

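View pics/s28.png

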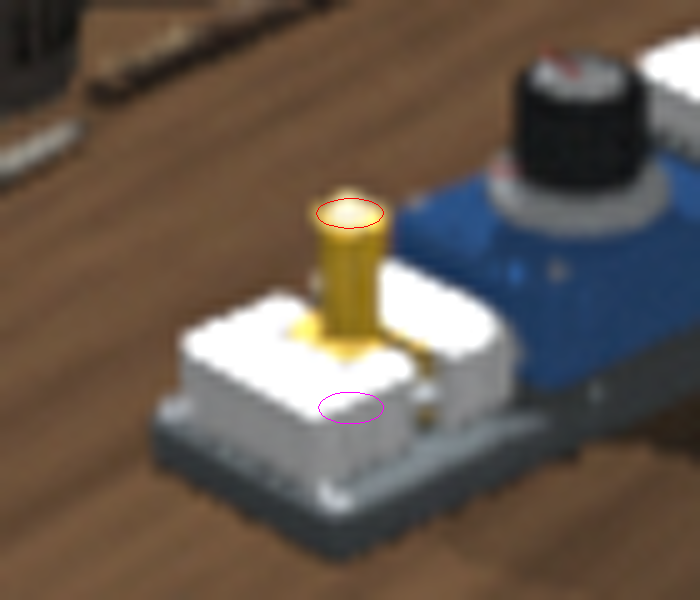

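```bash
python3 - <<'E'
from h import *
print(ctrl.finish_job(), ctrl.observe()['clock'])
E
```

```text
the job is handed in; nothing more can be done
the job is handed in; nothing more can be done
```

The yellow seal is clamped upright in the V of the larger clamping block. I stopped the knob after one click and handed the job in at about 21.5 s of the 72 s allowed.

**What I did:** I picked the seal from its place among the others and stood it on the block's floor between the jaws. I let go, then gripped the knob and turned it clockwise in small steps. After the click I let go and lifted the gripper clear.

**Last checks:**
- **Click:** The torque rose to a peak, dipped, then began to rise again. The knob's mark stood about 40° ahead of the collar's mark before I let go and about 39° (±3°) after, which is past one click (36°) and well short of two.
- **Seal:** In the wrist and scene pictures the upright outline computed for the home position lies on the seal to about 1–2 mm. The sliding jaw is against it.
- **Bystanders:** The tan seal, dark brown seal, gravers and whetstone case looked undisturbed in the later pictures. I took no final picture of the white seal or the drill block; the gripper was well clear of both.

**Disagreements:**
- The finger opening read 2 mm below the true diameter, about 15 mm on the 17 mm seal and 34 mm on the 36 mm knob.
- The torque readings seemed to sit about 0.1 Nm low, so I judged the click by the pattern of the torque and by the marks, not by absolute values.
- One network report for the knob's mark in the last view was plainly wrong, on the smaller block, so I measured that mark by hand.

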